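# Load the produce spin dryer, lock its lid, fit the crank and spin

### The job

Spin-dry the washed chicory: lay every head from the draining mat gently in the dryer's green basket (they bruise: hold them with a light grip and set them down, do not drop them), then put the lid on and twist it clockwise under the three lugs until it stops, held down tight. Then fit the crank on the lid's splined shaft, fully home, and turn it clockwise through at least one full turn. Leave the lid locked and the crank on, and do not disturb the other things on the counter.

Things in the scene. Friction and masses are not known exactly. Their poses are not given: they have to be found in the camera images.
- dryer: Hand-cranked produce spin dryer, fixed: white open bowl, 214 mm outside diameter, mouth 202 mm, rim 145 mm above the counter, green basket inside. Round the rim stand three like bayonet lugs, 120 degrees apart, overall diameter 250 mm, tops 163 mm above the counter. Origin: on its axis at the counter; z up, x towards the locked place of the first lug.
- lugs: The three steel lugs (same origin and axes as the dryer). Seen from above, each lug's ramp runs counter-clockwise from its locked place; the mouth is 32 degrees away and 5.6 mm higher than the tight end. A lid tab drops in freely with its centre 42 to 98 degrees counter-clockwise of a locked place. A red end stop at the clockwise end halts it at the locked place.
- lock_mark (a point): Point on the dryer's rim, 110 mm from its axis and 145 mm above the counter, in the middle of the locked place of the first lug. The lid is locked when its mark stands at any of the three.
- lock_120 (a point): Point on the dryer's rim, 110 mm from its axis and 145 mm above the counter, in the middle of the locked place of the second lug. The lid is locked when its mark stands at any of the three.
- lock_240 (a point): Point on the dryer's rim, 110 mm from its axis and 145 mm above the counter, in the middle of the locked place of the third lug. The lid is locked when its mark stands at any of the three.
- basket_floor (a point): Centre of the green basket's inner floor, on the dryer's axis, 26 mm above the counter. The basket is open upwards, inner diameter 166 mm at the floor, 184 mm at its rim, 134 mm above the counter. Two ribs (4 mm thick, reaching in to 72 mm radius, 106 to 133 mm above the counter) are taken along by the lid's drive pegs. Heads may lie in two layers, tops below 120 mm.
- lid: White lid, 0.57 kg with shaft, right way up on the counter on four 15 mm drive pegs (80 mm radius, turn with the shaft). Origin: on its axis at the underside of its tapered plug (194 mm diameter, 8 mm deep, enters the bowl's mouth); z up. Disc of 214 mm diameter 8 to 14 mm high; three green tabs at the same height, 28 mm long, out to 115 mm radius, at 0, 120 and 240 degrees from its x; red stroke at the tab on x.
- lid_handle (a point): Middle of the lid's dark green bar handle, on its axis, 38 mm above its origin; x as the lid. The bar runs along the lid's x: 120 mm long, 32 mm thick (across y), flat sides, from 14 to 50 mm above the lid's origin. The crank shaft stands up from its middle to 77 mm.
- lid_mark (a point): Point on the lid, 110 mm from its axis at the tab on its x, at the height of the disc's underside. Set down on the dryer the lid's origin rests on the springy seal about 140.5 mm above the counter; twisting it clockwise (seen from above) pulls it down to 138 mm at the stop. The twist takes up to 1 N m; it stays where it is left.
- shaft_end (a point): Top end of the steel crank shaft, on the lid's axis, 77 mm above the lid's origin; z up, its x and y point along the splines and turn with the shaft. Four straight splines in a cross, 26 mm across, 8 mm wide (bevelled to 21 by 4.4 mm over the top 7 mm), above a round shoulder of 29 mm diameter that lies 55 mm above the lid's origin.
- crank_shaft (a joint): Turn of the crank shaft relative to the lid, rad; grows clockwise seen from above; starts between -0.75 and 0.75; no end stops. It turns stiffly (0.1 N m) and stays where it is left. Over 5.3 counts as a full turn.
- crank: Steel crank, 0.3 kg, lying flat, right way up. Origin: on the axis of its bore at the underside; z up, x along the arm. Square hub 44 by 44 mm, 26 mm high, with a cross-shaped through bore (slots 10.4 mm wide, 28.4 mm across, along its x and y): fits the shaft in four ways, a quarter turn apart, 1.2 mm free each side. Arm 22 mm wide, 10 mm thick. Home, its underside lies on the shaft's shoulder.
- crank_knob (a point): Middle of the crank's upright black round handle, 90 mm along x from the bore axis, 35 mm above the crank's underside; 26 mm diameter, from 10 to 60 mm above the underside. It spins freely on the arm.
- mat: Dark ribbed draining mat, fixed, 200 by 260 mm, 6 mm thick. Origin: centre of its underside.
- head0: Washed chicory (endive) head, pale yellow, firm, torpedo shaped, 100 mm long, 44 mm thick, 0.09 to 0.15 kg, lying on the mat, or absent (there are two to four). Origin: its middle; x along it towards the tip. It bruises if the two fingers together press it with more than 90 N (45 N each), or if it hits the basket with more than 25 N.
- head1: Washed chicory (endive) head, pale yellow, firm, torpedo shaped, 100 mm long, 44 mm thick, 0.09 to 0.15 kg, lying on the mat, or absent (there are two to four). Origin: its middle; x along it towards the tip. It bruises if the two fingers together press it with more than 90 N (45 N each), or if it hits the basket with more than 25 N.
- head2: Washed chicory (endive) head, pale yellow, firm, torpedo shaped, 100 mm long, 44 mm thick, 0.09 to 0.15 kg, lying on the mat, or absent (there are two to four). Origin: its middle; x along it towards the tip. It bruises if the two fingers together press it with more than 90 N (45 N each), or if it hits the basket with more than 25 N.
- head3: Washed chicory (endive) head, pale yellow, firm, torpedo shaped, 100 mm long, 44 mm thick, 0.09 to 0.15 kg, lying on the mat, or absent (there are two to four). Origin: its middle; x along it towards the tip. It bruises if the two fingers together press it with more than 90 N (45 N each), or if it hits the basket with more than 25 N.
- onion_a: Bystander, leave alone: brown onion, 74 mm thick, 80 mm high. Origin: its underside.
- onion_b: Bystander, leave alone: brown onion, 74 mm thick, 80 mm high. Origin: its underside.
- plantain: Bystander, leave alone: green plantain, curved, 215 mm long, 39 mm thick. Origin: its underside.
- wash_bottle: Bystander, leave alone: produce-wash bottle, 68 mm diameter, 190 mm high. Origin: its underside.
- tub: Bystander, leave alone: clear deli tub, 90 mm diameter, 70 mm high. Origin: its underside.
- brush: Bystander, leave alone: scrubbing brush, 160 mm long, lying. Origin: its underside; it may lie on the left or the right, the crank on the other side.
Not all that is in view belongs to the job. Leave any turquoise look-alike of the head1 alone.

How it is judged:
By the outcome, as a careful person would: the job done as asked, in the order asked, and still so for the second after the job is handed in, with the robot touching nothing.
Of head0, head1, head2, head3 only 2 to 4 are there at a start; the rules pass over those that are not, and their reading is None.
At some moment in a run one of head1, head2, head3, crank may be knocked a few centimetres aside while the robot is not near it.
It also fails if it takes over 210 s, if anything falls off the work surface, if the arm or the gripper's body presses on something with over 40 N, if the wrist force passes 120 N, or if a joint passes its speed limit or range.

### The arm

A 7-joint arm with a two-finger parallel gripper is mounted at the origin on the work surface. World frame = base frame: x ahead of the robot, y to its left, z up, the work surface at z = 0. Lengths are in m, angles in degrees, forces in N, time in s.
With the tool pointing down it reaches from about 0.425 to 0.95 m from the base axis. Payload 4.7 kg.
Tool frame: the origin (TCP) lies midway between the tips of the shut fingers; the grasp point (between the pads) lies arm.tcp_to_grasp behind it (arm.tcp_to_grasp is the distance from the TCP to the grasp point, in m); x points along the fingers, y is the direction in which the jaws open and shut, and the axes are right-handed (so a half turn about x gives the same grasp; the last joint's range is limited). The gripper opens to 87 mm and grips with 3 to 60 N. Pads are 19 mm wide; open, the fingers measure 117 mm over their backs; the gripper's body (75 mm by 190 mm) begins 51 mm behind the grasp point.
Start: joints at [68.589, 26.849, -2.785, 87.806, 1.381, 65.374, -4.715], TCP at [0.228, -0.635, 0.223] pointing down, gripper open.
Joint ranges: [-148.3, 148.3], [-19.14, 114.17], [-79.39, 73.82], [5.75, 140.21], [-59.74, 239.74], [12.07, 113.84], [-152.46, 152.46]. Speed limits (degrees/s): [147.25, 147.25, 180, 180, 180, 180, 180].

### API

Orientations are given as [roll, pitch, yaw] about the fixed x, y, z axes, in that order (R = Rz(yaw) Ry(pitch) Rx(roll)).
In Python, from rig import arm, read_camera, job gives the robot as it stands.
- The arm moves only by the tool move_arm, never from a script. Its arguments are lists of equal length, an entry for each row: "dr": the turn, a rotation vector about the world's x, y, z in rad, a list of three; "linear": the shift along the world's x, y, z in mm, a list of three; "grip": the closure, from -1 (fully open) to 1 (shut), so that 0 is half open. In form: {"dr": [[wx, wy, wz], ...], "linear": [[dx, dy, dz], ...], "grip": [grip, ...]}. A call has 1 to 5 rows; each row shifts and turns the commanded pose from where the row before left it; what a row does not reach is not made up. A row lasts 1/12 s, in which the tool goes at most 41.7 mm and 7.16 degrees, less where a joint would pass 70% of its speed; a pose out of reach is approached as far as the arm can. A call is refused whole if a number of a shift passes 41.7 or a number of a turn 0.125, either way. A call with a gripper value outside its range is refused whole. The fingers move at their own pace and stop on an object; "grip_force" is the grip in N (left out, the last holds). Time passes only in rows, so rows that do not move let the fingers close. It gives the time, the measured TCP pose, the force and the opening at its end, in the units of the state.
- arm.observe(): the state, without advancing time (a new reading comes with each control period).
- read_camera(name): name is "side" or "top" or "wrist"; returns a dict with "frame" (420x560x3 uint8, red, green, blue), "depth" (420x560 float32, m along the optical axis (not along the pixel's ray), 0 where there is no reading), "K" (3x3 intrinsics, pixels), "eye" and "attitude" of the camera in the world; the wrist camera has in their place "hand_eye" (4x4, takes a point from camera to tool coordinates, whose origin is the TCP and whose axes are the tool frame's). Camera axes: x right, y up, looking along -z (the intrinsics and any distortion apply to the point x, -y, -z); pixel columns grow to the right and rows downward; lengths in m; the calibration is good to about 2 mm. A picture is of the moment at which its call begins: read the wrist's pose just before it.
- job.hand_in(): hands the job in, once; it reports no verdict.
The state is a dict: "time": time; "q": joint angles; "qd": joint speeds; "tau": joint torques, N m; "tcp_pos": TCP position; "eef_rot": TCP orientation; "force": force on the tool from outside, world axes, zero at the start; "torque": the same for the moment, N m; "gripper_width": finger opening in m.
Only numpy, scipy, OpenCV 4.12 (cv2) and the standard library are available. Lean on these libraries where they do the work, as an engineer would, in place of code of your own. Each camera call takes 0.05 s, during which the arm holds its last target.

## Working session

There is one attempt and no reset: what is moved stays moved. The work goes in short steps, Python scripts to look and compute and a tool call to move; the robot and the scene stay as the last step left them, time stands still between calls to the robot, and variables do not carry over. Pictures are saved under pics/ and viewed, and the job is handed in when it is done.

Besides the shell and the picture viewer there is one more tool, called after "Emit:" by a JSON object that holds its "method" and its "body", one argument or row to a line. move_arm: Moves the arm, as the interface text tells. Its arguments: {"type":"object","properties":{"dr":{"type":"array","items":{"type":"array","items":{"type":"number"}}},"linear":{"type":"array","items":{"type":"array","items":{"type":"number"}}},"grip":{"type":"array","items":{"type":"number"}},"grip_force":{"type":"number"}},"required":["dr","linear","grip"]}

```bash
ls; mkdir -p pics
cat > h.py <<'E'
import numpy as np, cv2
from rig import arm, read_camera, job
E
python3 - <<'E'
from h import *
s=arm.observe(); print(s); print(arm.tcp_to_grasp)
for n in ['side','top','wrist']:
    c=read_camera(n); cv2.imwrite(f'pics/{n}0.png',c['frame'][:,:,::-1])
    print(n,c['K'],{k:v for k,v in c.items() if k not in('frame','depth','K')})
    np.savez(f'{n}0.npz',**c)
E
```

```text
pics
{'time': 0.0, 'q': array([68.58841594, 26.89863133, -2.78515227, 87.87409646,  1.38312887,
       65.3735815 , -4.71587373]), 'qd': array([-0.03658296,  0.05850608, -0.01676076, -0.04866058, -0.12121817,
        0.07384587,  0.02099033]), 'tau': array([ 9.19991908e-04, -5.07978630e+01, -8.10159557e-02, -2.36155164e+01,
       -6.15077955e-02,  3.80267075e-02,  1.59561750e-04]), 'tcp_pos': array([ 0.22796329, -0.63470653,  0.22148113]), 'eef_rot': array([-87.05269196,  89.88733175, 112.70615762]), 'force': array([ 0.59051798,  0.49313839, -0.37619306]), 'torque': array([0.0100403 , 0.01248885, 0.0140974 ]), 'gripper_width': 0.08737358823551279}
0.0187
side [[466.96542635   0.         280.25369355]
 [  0.         466.96542635 209.11870585]
 [  0.           0.           1.        ]] {'eye': array([0.39938017, 0.90227002, 0.87098359]), 'attitude': array([  50.86695464,    0.28368562, -173.41122963])}
top [[451.19471641   0.         271.15232335]
 [  0.         451.19471641 204.9060455 ]
 [  0.           0.           1.        ]] {'eye': array([0.33828899, 0.00315413, 1.26216596]), 'attitude': array([  9.33197932,   0.15517028, -90.78407974])}
wrist [[337.25183268   0.         282.11312826]
 [  0.         337.25183268 212.60375709]
 [  0.           0.           1.        ]] {'hand_eye': array([[-4.90967476e-04,  2.72220179e-01, -9.62234864e-01,
        -1.61901747e-01],
       [ 9.99999593e-01,  8.61516012e-04, -2.66510021e-04,
        -5.35713823e-04],
       [ 7.56431337e-04, -9.62234603e-01, -2.72220491e-01,
        -7.52324601e-02],
       [ 0.00000000e+00,  0.00000000e+00,  0.00000000e+00,
         1.00000000e+00]])}
```

View pics/top0.png

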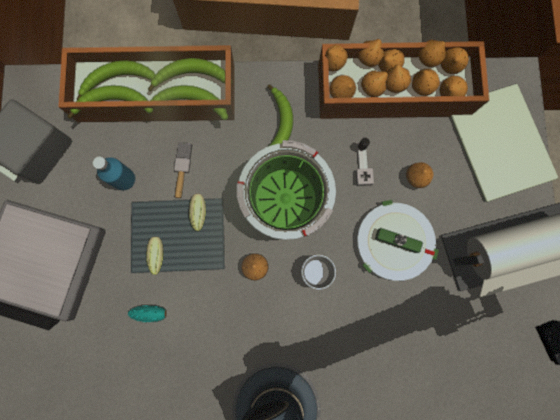

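View pics/side0.png

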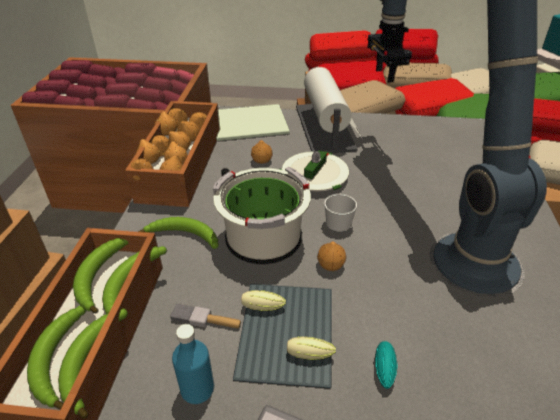

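View pics/wrist0.png

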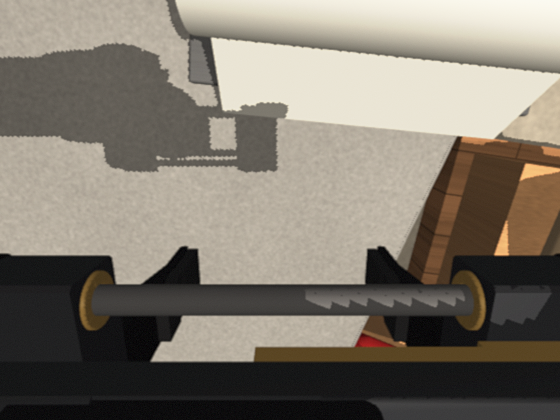

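```bash
cat > h.py <<'E'
import numpy as np, cv2
from scipy.spatial.transform import Rotation as Rn
from rig import arm, read_camera, job
np.set_printoptions(precision=4,suppress=True)
def tool():
    s=arm.observe(); T=np.eye(4); T[:3,:3]=Rn.from_euler('xyz',s['eef_rot'],degrees=True).as_matrix(); T[:3,3]=s['tcp_pos']; return s,T
def pic(n,name=None):
    s,T=tool(); c=read_camera(n); c=dict(c)
    if n=='wrist': c['T']=T@c['hand_eye']
    else:
        M=np.eye(4); M[:3,:3]=Rn.from_euler('xyz',c['attitude'],degrees=True).as_matrix(); M[:3,3]=c['eye']; c['T']=M
    if name: cv2.imwrite(f'pics/{name}.png',c['frame'][:,:,::-1])
    c['hsv']=cv2.cvtColor(c['frame'],cv2.COLOR_RGB2HSV); return c
def rays(c,uv):
    uv=np.atleast_2d(np.asarray(uv,float)); K=c['K']
    d=np.c_[(uv[:,0]-K[0,2])/K[0,0],-(uv[:,1]-K[1,2])/K[1,1],-np.ones(len(uv))]
    return c['T'][:3,3],d@c['T'][:3,:3].T
def onplane(c,uv,z):
    o,d=rays(c,uv); return o+d*((z-o[2])/d[:,2])[:,None]
def cloud(c):
    h,w=c['depth'].shape; u,v=np.meshgrid(np.arange(w),np.arange(h))
    o,d=rays(c,np.c_[u.ravel(),v.ravel()]); P=o+d*c['depth'].reshape(-1,1); P[c['depth'].ravel()==0]=np.nan
    return P.reshape(h,w,3)
def proj(c,P):
    P=np.atleast_2d(P); q=(P-c['T'][:3,3])@c['T'][:3,:3]
    return np.c_[c['K'][0,0]*q[:,0]/-q[:,2]+c['K'][0,2], c['K'][1,1]*(-q[:,1])/-q[:,2]+c['K'][1,2]]
def blobs(c,lo,hi,amin=60):
    m=cv2.inRange(c['hsv'],np.array(lo),np.array(hi)); n,l,st,ce=cv2.connectedComponentsWithStats(m)
    return [(i,st[i,4],ce[i],l==i) for i in range(1,n) if st[i,4]>=amin]
E
python3 - <<'E'
from h import *
t=pic('top'); s=pic('side')
for c,n in((t,'top'),(s,'side')):
    P=cloud(c)
    print(n,'counter z',[P[y,x,2] for x,y in ((300,330),(100,330))] if n=='top' else P[330,350])
    for i,a,ce,m in blobs(c,(20,60,110),(35,255,255),60):
        Q=P[m]; Q=Q[np.isfinite(Q[:,2])]
        if len(Q)<10: continue
        print('yellow',a,ce,Q.mean(0),Q.max(0)[2])
    for nm,lo,hi in(('red',(0,150,80),(6,255,255)),('red2',(172,150,80),(180,255,255)),('dgreen',(40,80,20),(75,255,255)),('black',(0,0,0),(180,255,35))):
        for i,a,ce,m in blobs(c,lo,hi,8):
            Q=P[m]; Q=Q[np.isfinite(Q[:,2])]
            if len(Q)<5: continue
            mm=np.median(Q,0)
            if .2<mm[0]<.85 and abs(mm[1])<.5: print(nm,a,ce,mm)
E
```

```text
top counter z [np.float64(-0.0022186114661766343), np.float64(-0.0026945110191667343)]
yellow 360 [197.4194 211.2194] [0.5245 0.206  0.0395] 0.052042737087353075
yellow 368 [154.7337 255.0679] [0.4067 0.32   0.0387] 0.0508959027769178
red 10 [303.8 232.5] [ 0.4506 -0.0759  0.1567]
red 25 [429.32 251.84] [ 0.4051 -0.4235  0.0297]
dgreen 497 [186.2254  92.8692] [0.8424 0.2296 0.0953]
dgreen 645 [282.738  117.3054] [ 0.7896 -0.0329  0.0339]
dgreen 11 [148.     109.4545] [0.7954 0.3331 0.102 ]
dgreen 65 [222.0923 113.0769] [0.7866 0.1339 0.0916]
dgreen 4335 [286.0805 191.5366] [ 0.576  -0.0377  0.027 ]
dgreen 33 [386.697  202.1818] [ 0.5447 -0.317   0.0274]
dgreen 190 [386.5158 235.8211] [ 0.4473 -0.3027  0.0632]
dgreen 181 [412.442  244.7735] [ 0.4223 -0.3701  0.0632]
dgreen 31 [435.4194 253.4516] [ 0.4019 -0.4416  0.0286]
dgreen 26 [366.5 267.5] [ 0.366  -0.2535  0.0272]
black 34 [361.3824 145.7647] [ 0.7019 -0.2504  0.0411]
black 194 [464.8969 260.5412] [ 0.3788 -0.4965  0.0797]
black 18 [453.2222 271.    ] [ 0.3546 -0.495   0.0064]
side counter z [0.322  0.2494 0.0011]
yellow 386 [47
[... 710 characters left out ...]
 -0.0065  0.0278]
dgreen 33 [159.8485 227.5758] [ 0.8421 -0.0168  0.0229]
dgreen 14 [181.5714 227.5714] [ 0.7829 -0.0236  0.0228]
dgreen 48 [211.9375 240.375 ] [0.6843 0.0212 0.0289]
dgreen 12 [161.0833 252.    ] [0.778  0.1387 0.0877]
dgreen 19 [154.1053 255.2105] [0.7917 0.1502 0.0881]
dgreen 10 [118.8 283.2] [0.8379 0.2491 0.0932]
dgreen 8 [105.75  304.875] [0.8436 0.3126 0.0944]
dgreen 11 [122.4545 314.8182] [0.7937 0.3393 0.1017]
dgreen 8 [ 90.   339.25] [0.8317 0.406  0.1049]
dgreen 16 [ 86.3125 348.125 ] [0.8324 0.4237 0.1009]
dgreen 12 [ 78.     364.4167] [0.832  0.46   0.1026]
black 16 [223.5625 171.4375] [ 0.7112 -0.2508  0.0593]
black 315 [263.1238 255.1206] [0.5446 0.0547 0.0116]
```

Run:
```python
from h import *
t=np.load('top0.npz')
f=t['frame'][:,:,::-1]
cv2.imwrite('pics/topz.png',cv2.resize(f[125:290,120:460],None,fx=2.3,fy=2.3,interpolation=cv2.INTER_CUBIC))
s=np.load('side0.npz')['frame'][:,:,::-1]
cv2.imwrite('pics/sidez.png',cv2.resize(s[130:390,160:400],None,fx=2.3,fy=2.3,interpolation=cv2.INTER_CUBIC))
```

```text
(no output)
```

View pics/topz.png

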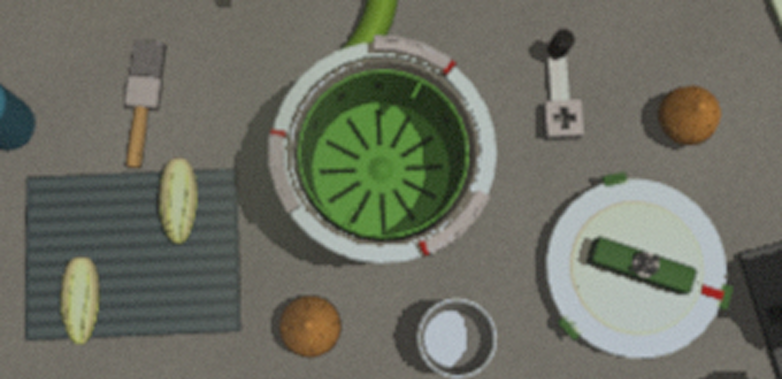

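View pics/sidez.png

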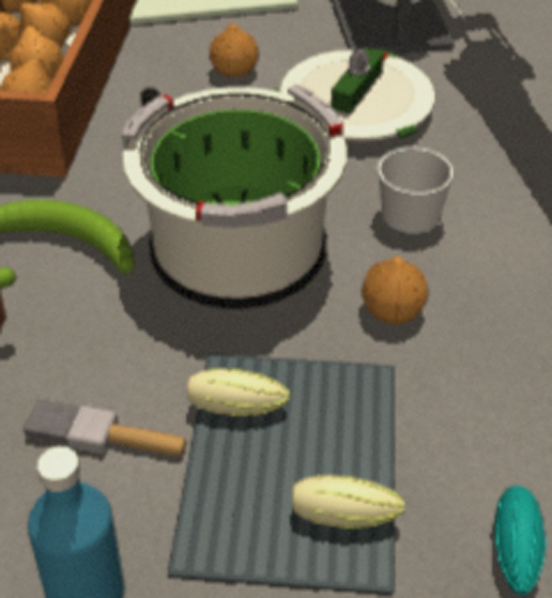

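```bash
cat >> h.py <<'E'
def circ(xy):
    A=np.c_[2*xy,np.ones(len(xy))]; s=np.linalg.lstsq(A,(xy**2).sum(1),rcond=None)[0]
    return s[:2],np.sqrt(s[2]+s[0]**2+s[1]**2)
def rcirc(xy,c0,r0,tol):
    c,r=np.array(c0),r0
    for k in range(12):
        d=np.hypot(*(xy-c).T)-r; m=abs(d)<max(tol,.02*(.7**k)); c,r=circ(xy[m])
    return c,r,m.sum()
def axis(Q):
    m=Q[:,:2].mean(0); w,v=np.linalg.eigh(np.cov((Q[:,:2]-m).T)); return np.degrees(np.arctan2(v[1,1],v[0,1]))
E
python3 - <<'E'
from h import *
s,T=tool(); print('tool axes cols\n',T[:3,:3])
t=pic('top'); sd=pic('side')
for c,n in((t,'top'),(sd,'side')):
    P=cloud(c); z=P[...,2]
    near=np.hypot(P[...,0]-.55,P[...,1]+.035)<.16
    # rim: white pixels at height
    m=near&(z>.135)&(z<.15)
    print(n,'rim pts',m.sum(),'fit',circ(P[m][:,:2]))
    # outer contour of everything high
    mm=(near&(z>.135)).astype(np.uint8); cs=max(cv2.findContours(mm,cv2.RETR_EXTERNAL,cv2.CHAIN_APPROX_NONE)[0],key=cv2.contourArea)[:,0]
    Q=onplane(c,cs,.145)[:,:2]; print(' outer',rcirc(Q,(.55,-.035),.107,.003))
    for i,a,ce,m in blobs(c,(0,110,60),(8,255,255),5)+blobs(c,(170,110,60),(180,255,255),5):
        Q=P[m]; Q=Q[np.isfinite(Q[:,2])]
        if len(Q)<3: continue
        q=np.median(Q,0)
        if .2<q[0]<.8 and abs(q[1])<.45 and q[2]>.02: print(' red',a,ce,q, onplane(c,ce,.16))
    for i,a,ce,m in blobs(c,(20,60,110),(35,255,255),60):
        Q=P[m]; Q=Q[np.isfinite(Q[:,2])&(Q[:,2]>.02)]
        if len(Q)>10: print(' head',Q.mean(0),axis(Q))
E
```

```text
tool axes cols
 [[-0.0003  0.338  -0.9411]
 [ 0.0008 -0.9411 -0.338 ]
 [-1.     -0.0009 -0.    ]]
top rim pts 2095 fit (array([ 0.56  , -0.0358]), np.float64(0.11034825681996759))
 outer (array([ 0.5602, -0.0356]), np.float64(0.12293420896659837), np.int64(237))
 red 12 [314.9167 154.    ] [ 0.6498 -0.1089  0.156 ] [[ 0.6479 -0.1085  0.16  ]]
 red 9 [240.4444 182.2222] [0.5795 0.0786 0.1553] [[0.5779 0.0795 0.16  ]]
 red 15 [303.6667 232.2667] [ 0.4513 -0.0761  0.1559] [[ 0.4504 -0.0751  0.16  ]]
 red 34 [429.0882 251.7353] [ 0.4052 -0.4235  0.0289] [[ 0.3986 -0.3788  0.16  ]]
 head [0.5245 0.2061 0.0395] -179.35559825732662
 head [0.4078 0.3198 0.0395] -179.27820590486414
side rim pts 1677 fit (array([ 0.5572, -0.0291]), np.float64(0.11149525488773569))
 outer (array([ 0.5578, -0.0312]), np.float64(0.12380497428562794), np.int64(172))
 red 15 [233.1333 173.8667] [ 0.6469 -0.1067  0.1539] [[ 0.6449 -0.0994  0.16  ]]
 red 24 [305.2917 185.9583] [ 0.451  -0.0734  0.155 ] [[ 0.45  -0.066  0.16 ]]
 red 17 [246.     220.7647] [0.5786 0.08   0.1559] [[0.5779 0.0863 0.16  ]]
 head [0.5236 0.2181 0.0401] -177.05710224476258
 head [0.4078 0.332  0.0406] -177.89303848426312
```

Run:
```python
from h import *
t=pic('top'); sd=pic('side')
C=np.array([.5595,-.0345])
for c,n in((t,'top'),(sd,'side')):
    P=cloud(c); z=P[...,2]; d=P[...,:2]-C; r=np.hypot(d[...,0],d[...,1]); a=np.degrees(np.arctan2(d[...,1],d[...,0]))
    m=(r<.0835)&(r>.06)&(z>.108)&(z<.14)
    print(n,'rib?',m.sum(),np.histogram(a[m],bins=np.arange(-180,181,15)))
    m=(r>.1085)&(r<.127)&(z>.151)&(z<.17)
    h=np.histogram(a[m],bins=np.arange(-180,181,5))[0]; print('lug az',[(b,k) for b,k in zip(np.arange(-180,180,5),h) if k>1], 'z',np.median(z[m]))
print(onplane(t,[(301.7,163)],.133), onplane(t,[(301.7,163)],.12))
# lid & crank
P=cloud(t);z=P[...,2]
L=blobs(t,(40,80,20),(75,255,255),100)
m=sum(b[3] for b in L if abs(b[2][0]-400)<20 and abs(b[2][1]-240)<12)>0
Q=P[m]; print('bar',Q.mean(0),axis(Q))
near=np.hypot(P[...,0]-.43,P[...,1]+.336)<.14
mm=(near&(z>.017)&(z<.035)&(t['hsv'][...,1]<80)); Q=P[mm][:,:2]
cs=max(cv2.findContours(mm.astype(np.uint8),0,cv2.CHAIN_APPROX_NONE)[0],key=cv2.contourArea)[:,0]
print('lid',rcirc(onplane(t,cs,.029)[:,:2],(.43,-.336),.107,.002))
near=(abs(P[...,0]-.65)<.1)&(abs(P[...,1]+.25)<.05)&(z>.012)
print('crank hub',P[near&(P[...,0]<.64)].mean(0),'all',P[near].mean(0),axis(P[near]))
```

```text
top rib? 22 (array([ 0,  0,  0,  0,  0,  0,  0,  0,  0,  2,  8,  0,  0,  0,  0,  0,  0,
        0,  0,  0,  0,  0, 12,  0]), array([-180, -165, -150, -135, -120, -105,  -90,  -75,  -60,  -45,  -30,
        -15,    0,   15,   30,   45,   60,   75,   90,  105,  120,  135,
        150,  165,  180]))
lug az [(np.int64(-160), np.int64(27)), (np.int64(-155), np.int64(26)), (np.int64(-150), np.int64(25)), (np.int64(-145), np.int64(27)), (np.int64(-140), np.int64(26)), (np.int64(-135), np.int64(27)), (np.int64(-130), np.int64(27)), (np.int64(-125), np.int64(27)), (np.int64(-120), np.int64(27)), (np.int64(-45), np.int64(5)), (np.int64(-40), np.int64(26)), (np.int64(-35), np.int64(26)), (np.int64(-30), np.int64(26)), (np.int64(-25), np.int64(28)), (np.int64(-20), np.int64(26)), (np.int64(-15), np.int64(25)), (np.int64(-10), np.int64(27)), (np.int64(-5), np.int64(28)), (np.int64(0), np.int64(21)), (np.int64(75), np.int64(8)), (np.int64(80), np.int64(26)), (np.int64(85), np.int64(23)), (np.int64(90), np.int64(26)), (np.int64(95), np.int64(28)), (np.int64(100), np.int64(22)), (np.int64(105), np.i
[... 899 characters left out ...]
4(11)), (np.int64(-20), np.int64(17)), (np.int64(-15), np.int64(13)), (np.int64(-10), np.int64(15)), (np.int64(-5), np.int64(13)), (np.int64(0), np.int64(28)), (np.int64(80), np.int64(26)), (np.int64(85), np.int64(31)), (np.int64(90), np.int64(28)), (np.int64(95), np.int64(21)), (np.int64(100), np.int64(30)), (np.int64(105), np.int64(32)), (np.int64(110), np.int64(32)), (np.int64(115), np.int64(30)), (np.int64(120), np.int64(30))] z 0.15832632476287423
[[ 0.6321 -0.0765  0.133 ]] [[ 0.6355 -0.0774  0.12  ]]
bar [nan nan nan] nan
lid (array([ 0.438 , -0.3373]), np.float64(0.10523279723000584), np.int64(203))
crank hub [ 0.6182 -0.2605  0.0235] all [ 0.65   -0.2592  0.0311] -177.52927183011283
```

Run:
```python
from h import *
t=pic('top'); P=cloud(t)
for u,v in ((480,245),(500,240),(520,240),(540,240),(465,260),(490,265),(540,330),(85,200),(30,250)): print(u,v,P[v,u])
w=pic('wrist'); Q=cloud(w)
for u,v in((250,20),(400,40),(300,100),(300,200)): print(u,v,Q[v,u])
```

```text
480 245 [ 0.414  -0.509   0.1488]
500 240 [ 0.4244 -0.5517  0.1639]
520 240 [ 0.4235 -0.5982  0.1677]
540 240 [ 0.4225 -0.6446  0.1711]
465 260 [ 0.3802 -0.4968  0.0835]
490 265 [ 0.3646 -0.5233  0.1609]
540 330 [ 0.2287 -0.5389  0.3152]
85 200 [ 0.5676  0.5333 -0.0012]
30 250 [0.4232 0.6457 0.0622]
250 20 [ 0.3477 -0.5704  0.146 ]
400 40 [ 0.3705 -0.6655  0.142 ]
300 100 [ 0.3194 -0.6201  0.0475]
300 200 [ 0.2181 -0.6607  0.0002]
```

Emit:
{"method": "move_arm", "body": {
  "dr": [
    [0,0,-0.08],
    [0,0,-0.08],
    [0,0,-0.08],
    [0,0,-0.08],
    [0,0,0]
  ],
  "linear": [
    [22,30,10],
    [22,30,10],
    [22,30,10],
    [22,30,10],
    [22,30,0]
  ],
  "grip": [-1,-1,-1,-1,-1],
  "grip_force": 15
}}

```text
time: 0.97
tcp_pos: [0.3398, -0.4848, 0.265]
eef_rot: [126.0, 89.7, -52.8]
force: [0.8, -0.7, 1.2]
gripper_width: 0.0871
```

Emit:
{"method": "move_arm", "body": {
  "dr": [
    [0,0,0],
    [0,0,0],
    [0,0,0],
    [0,0,0],
    [0,0,0]
  ],
  "linear": [
    [22,30,0],
    [22,30,0],
    [22,30,0],
    [22,30,0],
    [22,30,0]
  ],
  "grip": [-1,-1,-1,-1,-1]
}}

```text
time: 1.38
tcp_pos: [0.449, -0.3337, 0.2629]
eef_rot: [131.9, 90.0, -46.7]
force: [-0.1, -0.7, 0.4]
gripper_width: 0.087
```

Emit:
{"method": "move_arm", "body": {
  "dr": [
    [0,0,0],
    [0,0,0],
    [0,0,0],
    [0,0,0],
    [0,0,0]
  ],
  "linear": [
    [6,40,0],
    [6,40,0],
    [6,40,0],
    [6,40,0],
    [6,40,0]
  ],
  "grip": [-1,-1,-1,-1,-1]
}}

```text
time: 1.8
tcp_pos: [0.4782, -0.1334, 0.2629]
eef_rot: [145.9, 89.9, -32.6]
force: [0.8, 0.5, 0.1]
gripper_width: 0.0873
```

Emit:
{"method": "move_arm", "body": {
  "dr": [
    [0,0,0],
    [0,0,0],
    [0,0,0],
    [0,0,0],
    [0,0,0]
  ],
  "linear": [
    [6,40,0],
    [6,40,0],
    [6,40,0],
    [6,40,0],
    [6,40,0]
  ],
  "grip": [-1,-1,-1,-1,-1]
}}

```text
time: 2.22
tcp_pos: [0.5082, 0.0666, 0.263]
eef_rot: [162.5, 89.9, -16.1]
force: [-0.2, 0.3, -0.1]
gripper_width: 0.0871
```

Emit:
{"method": "move_arm", "body": {
  "dr": [
    [0,0,0],
    [0,0,0],
    [0,0,0],
    [0,0,0],
    [0,0,0]
  ],
  "linear": [
    [6,38,0],
    [6,37,0],
    [0,20,0],
    [0,0,0],
    [0,0,0]
  ],
  "grip": [-1,-1,-1,-1,-1]
}}

```text
time: 2.63
tcp_pos: [0.5199, 0.1609, 0.2626]
eef_rot: [48.7, 90.0, -129.7]
force: [0.2, -0.3, 0.3]
gripper_width: 0.0868
```

```bash
cat > look.py <<'E'
from h import *
import sys
s,T=tool(); print(T[:3,3],'toolz az',np.degrees(np.arctan2(T[1,2],T[0,2])))
w=pic('wrist',sys.argv[1]); P=cloud(w)
for i,a,ce,m in blobs(w,(20,60,90),(35,255,255),300):
    Q=P[m]; Q=Q[np.isfinite(Q[:,2])]
    rect=cv2.minAreaRect(np.argwhere(m)[:,::-1].astype(np.float32))
    print('y',a,ce,Q.mean(0),Q[:,2].max(),axis(Q), 'bbox mid',(Q.min(0)+Q.max(0))/2,Q.max(0)-Q.min(0), onplane(w,[rect[0]],.028))
E
python3 look.py w1
```

```text
[0.5199 0.1609 0.2626] toolz az -178.40624049887822
y 560 [194.975 102.5  ] [0.6081 0.2637 0.0189] 0.021809723187856567 172.76927489911162 bbox mid [0.6095 0.2645 0.0186] [0.0728 0.0174 0.0065] [[0.61   0.2607 0.028 ]]
y 2460 [240.1951 172.3341] [0.5327 0.2098 0.0414] 0.050537896436699536 178.91630848331764 bbox mid [0.5205 0.2135 0.0253] [0.1079 0.0496 0.0505] [[0.5253 0.2117 0.028 ]]
y 1506 [148.5432 254.0604] [0.4306 0.3215 0.0435] 0.34590619639905973 148.26897344539563 bbox mid [0.466  0.2801 0.1751] [0.1731 0.1609 0.3417] [[0.422  0.3262 0.028 ]]
```

View pics/w1.png

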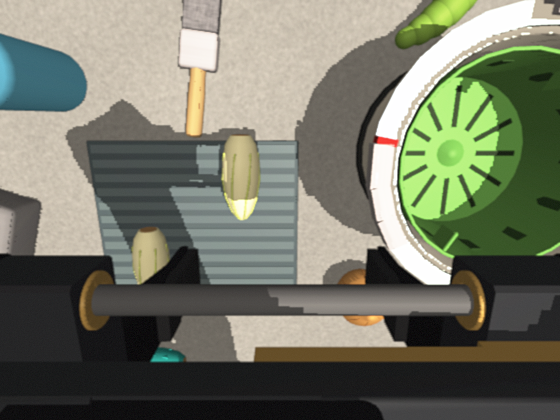

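Emit:
{"method": "move_arm", "body": {
  "dr": [
    [0,0,0],
    [0,0,0],
    [0,0,0],
    [0,0,0],
    [0,0,0]
  ],
  "linear": [
    [2,26,-28],
    [2,26,-28],
    [0,0,-40],
    [0,0,-40],
    [0,0,-40]
  ],
  "grip": [-1,-1,-1,-1,-1]
}}

```text
time: 3.1
tcp_pos: [0.5249, 0.2097, 0.0854]
eef_rot: [149.2, 89.9, -29.5]
force: [1.0, -0.2, -0.2]
gripper_width: 0.0871
```

Emit:
{"method": "move_arm", "body": {
  "dr": [
    [0,0,0],
    [0,0,0],
    [0,0,0],
    [0,0,0],
    [0,0,0]
  ],
  "linear": [
    [0,0,-35],
    [0,0,-25],
    [0,0,-4],
    [0,0,0],
    [0,0,0]
  ],
  "grip": [-1,-1,-0.2,0.3,0.3]
}}

```text
time: 3.52
tcp_pos: [0.5256, 0.2111, 0.0239]
eef_rot: [-173.6, 89.9, 7.7]
force: [0.1, -0.3, 1.0]
gripper_width: 0.0739
```

Emit:
{"method": "move_arm", "body": {
  "dr": [
    [0,0,0],
    [0,0,0],
    [0,0,0],
    [0,0,0],
    [0,0,0]
  ],
  "linear": [
    [0,0,0],
    [0,0,0],
    [0,0,0],
    [0,0,0],
    [0,0,0]
  ],
  "grip": [0.3,0.3,0.3,0.3,0.3]
}}

```text
time: 3.93
tcp_pos: [0.5247, 0.2116, 0.0234]
eef_rot: [169.9, 89.9, -8.7]
force: [0.2, -1.4, 4.1]
gripper_width: 0.0431
```

Emit:
{"method": "move_arm", "body": {
  "dr": [
    [0,0,0],
    [0,0,0],
    [0,0,0],
    [0,0,0],
    [0,0,0]
  ],
  "linear": [
    [0,0,20],
    [0,0,35],
    [0,0,40],
    [0,0,40],
    [0,0,40]
  ],
  "grip": [0.3,0.3,0.3,0.3,0.3]
}}

```text
time: 4.35
tcp_pos: [0.5235, 0.2116, 0.1992]
eef_rot: [16.8, 90.0, -161.8]
force: [1.5, 0.1, -1.4]
gripper_width: 0.0429
```

```bash
python3 look.py w2; python3 -c "
from h import *
print(arm.observe())"
```

```text
[0.5235 0.2116 0.1992] toolz az -178.55001042546095
y 732 [231.7623 100.2473] [0.6126 0.263  0.0186] 0.021197360914279706 173.44751687699 bbox mid [0.6128 0.264  0.0182] [0.0651 0.0162 0.0059] [[0.6134 0.2613 0.028 ]]
y 7114 [282.483  236.8261] [0.5471 0.2127 0.2192] 0.2832051107062744 178.79683218613658 bbox mid [0.5439 0.2212 0.1448] [0.0586 0.0618 0.2768] [[0.487  0.2109 0.028 ]]
y 1756 [282.4755 328.4738] [0.4989 0.2118 0.2178] 0.29582866474676006 175.33212247161077 bbox mid [0.4361 0.2121 0.147 ] [0.2298 0.0805 0.2976] [[0.3633 0.2078 0.028 ]]
{'time': 4.4, 'q': array([  -4.2047,   19.8595,  -28.0395,  102.8119,   10.8792,   59.1378,
       -124.8735]), 'qd': array([ -1.2302,   1.9725,   0.0043,  -0.074 ,   3.0347, -11.2175,
        -3.1643]), 'tau': array([  2.019 , -23.3149,  -0.5394, -11.5044,  -0.0575,   0.8171,
         0.1002]), 'tcp_pos': array([0.528 , 0.2143, 0.2079]), 'eef_rot': array([-160.0561,   89.1721,   21.3798]), 'force': array([1.5316, 1.5344, 4.0611]), 'torque': array([ 0.2039, -0.2522,  0.0187]), 'gripper_width': 0.043010307403764984}
```

View pics/w2.png

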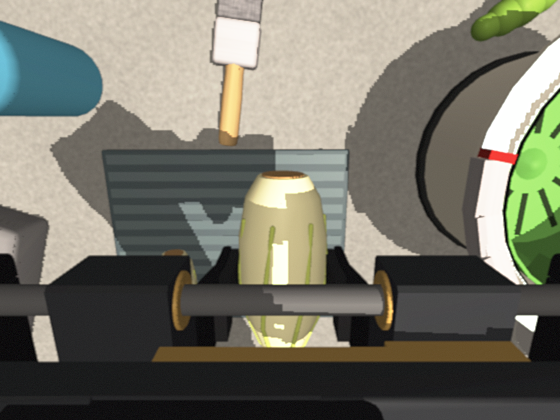

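Emit:
{"method": "move_arm", "body": {
  "dr": [
    [0,0,0],
    [0,0,0],
    [-0.06,0,0],
    [-0.06,0,0],
    [-0.06,0,0]
  ],
  "linear": [
    [3,-15,16],
    [5,-30,10],
    [5,-37,5],
    [5,-37,4],
    [5,-37,2]
  ],
  "grip": [0.3,0.3,0.3,0.3,0.3]
}}

```text
time: 4.82
tcp_pos: [0.5475, 0.0539, 0.2354]
eef_rot: [89.0, 79.5, -89.6]
force: [0.3, -0.1, -0.6]
gripper_width: 0.0428
```

Emit:
{"method": "move_arm", "body": {
  "dr": [
    [-0.06,0,0],
    [-0.06,0,0],
    [-0.06,0,0],
    [-0.024,0,0],
    [0,0,0]
  ],
  "linear": [
    [5,-37,2],
    [5,-37,0],
    [3,-37,0],
    [0,-24,0],
    [0,0,0]
  ],
  "grip": [0.3,0.3,0.3,0.3,0.3]
}}

```text
time: 5.23
tcp_pos: [0.5589, -0.0848, 0.2357]
eef_rot: [88.2, 67.8, -90.7]
force: [-0.1, -0.1, -0.4]
gripper_width: 0.0427
```

```bash
python3 -c "
from h import *
s,T=tool(); print(s['q'],s['force'],s['gripper_width']); print(T)
pic('side','s3'); w=pic('wrist','w3')"
```

```text
[   6.1028   17.8781  -17.317   103.5033   29.5471   67.0998 -113.1529] [-0.1058 -0.0642 -0.4331] 0.04267802924609944
[[-0.0049  0.0192 -0.9998  0.5589]
 [-0.3784 -0.9255 -0.0159 -0.0848]
 [-0.9256  0.3782  0.0118  0.2357]
 [ 0.      0.      0.      1.    ]]
```

View pics/s3.png

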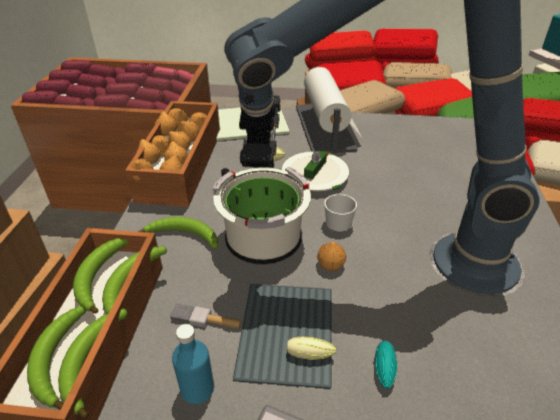

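View pics/w3.png

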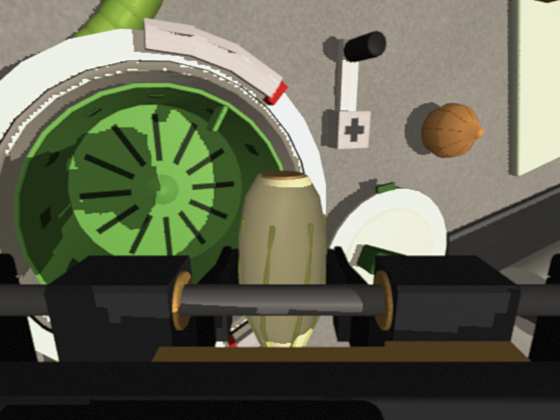

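```bash
python3 -c "
from h import *
s,T=tool(); print(T[:3,3])
w=pic('wrist'); P=cloud(w); print(P[188,165],onplane(w,[(165,188)],.03))
m=(abs(P[...,2]-.158)<.008)&(np.hypot(P[...,0]-.56,P[...,1]+.035)<.14); print(m.sum(),circ(P[m][:,:2]))
m=(abs(P[...,2]-.146)<.003)&(np.hypot(P[...,0]-.56,P[...,1]+.035)<.14); print(m.sum(),circ(P[m][:,:2]))
"
```

```text
[ 0.5598 -0.0796  0.236 ]
[ 0.5632 -0.0335  0.0322] [[ 0.5627 -0.0336  0.03  ]]
4634 (array([ 0.5637, -0.036 ]), np.float64(0.11352291223452235))
14435 (array([ 0.5608, -0.0342]), np.float64(0.11078545339384845))
```

Emit:
{"method": "move_arm", "body": {
  "dr": [
    [0,0,0],
    [0,0,0],
    [0,0,0],
    [0,0,0],
    [0,0,0]
  ],
  "linear": [
    [1,0,-38],
    [0,0,-38],
    [0,0,-36],
    [0,0,-25],
    [0,0,-12]
  ],
  "grip": [0.3,0.3,0.3,0.3,0.3]
}}

```text
time: 5.8
tcp_pos: [0.5592, -0.0777, 0.0841]
eef_rot: [87.8, 68.1, -90.6]
force: [-0.1, -0.3, -0.9]
gripper_width: 0.0426
```

Emit:
{"method": "move_arm", "body": {
  "dr": [
    [0,0,0],
    [0,0,0],
    [0,0,0],
    [0,0,0]
  ],
  "linear": [
    [0,0,-9],
    [0,0,-6],
    [0,0,-5],
    [0,0,0]
  ],
  "grip": [0.3,0.3,0.3,0.3]
}}

```text
time: 6.13
tcp_pos: [0.5617, -0.0792, 0.0679]
eef_rot: [88.7, 68.0, -89.9]
force: [-0.6, -0.3, -1.0]
gripper_width: 0.0428
```

Emit:
{"method": "move_arm", "body": {
  "dr": [
    [0,0,0],
    [0,0,0],
    [0,0,0]
  ],
  "linear": [
    [0,0,-5],
    [0,0,-4],
    [0,0,0]
  ],
  "grip": [0.3,0.3,0.3]
}}

```text
time: 6.38
tcp_pos: [0.561, -0.0796, 0.0584]
eef_rot: [88.6, 68.0, -90.0]
force: [-0.3, -1.0, -1.3]
gripper_width: 0.043
```

```bash
python3 -c "
from h import *
s,T=tool(); print(T[:3,3],s['force'])
pic('top','t4'); w=pic('wrist','w4')"
```

```text
[ 0.561  -0.0796  0.0584] [-0.2809 -0.9715 -1.322 ]
```

View pics/w4.png

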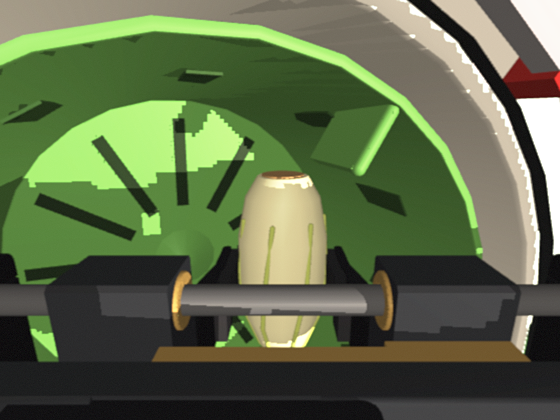

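View pics/t4.png

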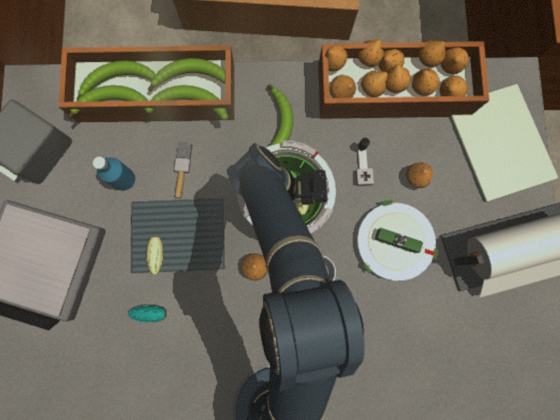

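Emit:
{"method": "move_arm", "body": {
  "dr": [
    [0,0,0],
    [0,0,0]
  ],
  "linear": [
    [0,0,-4],
    [0,0,0]
  ],
  "grip": [0.3,0.3]
}}

```text
time: 6.65
tcp_pos: [0.5611, -0.0797, 0.0543]
eef_rot: [88.6, 68.0, -90.0]
force: [1.7, -1.3, -0.1]
gripper_width: 0.0425
```

Emit:
{"method": "move_arm", "body": {
  "dr": [
    [0,0,0],
    [0,0,0]
  ],
  "linear": [
    [0,0,-3],
    [0,0,0]
  ],
  "grip": [0.3,0.3]
}}

```text
time: 6.82
tcp_pos: [0.5616, -0.0798, 0.052]
eef_rot: [88.7, 67.9, -89.9]
force: [-1.8, -1.6, 4.3]
gripper_width: 0.0427
```

Emit:
{"method": "move_arm", "body": {
  "dr": [
    [0,0,0],
    [0,0,0]
  ],
  "linear": [
    [0,0,-3],
    [0,0,0]
  ],
  "grip": [0.3,0.3]
}}

```text
time: 6.98
tcp_pos: [0.5619, -0.0801, 0.0502]
eef_rot: [88.8, 67.8, -89.8]
force: [-3.0, -1.0, 10.2]
gripper_width: 0.0429
```

Emit:
{"method": "move_arm", "body": {
  "dr": [
    [0,0,0],
    [0,0,0],
    [0,0,0],
    [0,0,0],
    [0,0,0]
  ],
  "linear": [
    [0,0,1],
    [0,0,0],
    [0,0,0],
    [0,0,0],
    [0,0,0]
  ],
  "grip": [0.02,0.01,0,-0.01,-0.02],
  "grip_force": 6
}}

```text
time: 7.4
tcp_pos: [0.5618, -0.0799, 0.051]
eef_rot: [88.8, 67.9, -89.8]
force: [-2.4, -0.1, 8.2]
gripper_width: 0.044
```

```bash
python3 -c "
from h import *
s,T=tool(); print(T[:3,3],s['force'],s['gripper_width'])
w=pic('wrist','w5')"
```

```text
[ 0.5618 -0.0799  0.051 ] [-2.3778 -0.1106  8.1791] 0.04403395276218878
```

View pics/w5.png

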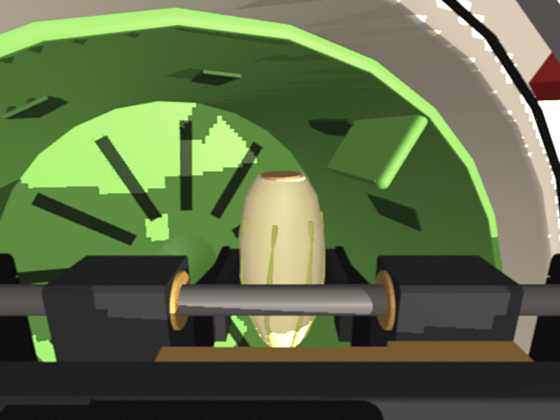

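Emit:
{"method": "move_arm", "body": {
  "dr": [
    [0,0,0],
    [0,0,0],
    [0,0,0],
    [0,0,0],
    [0,0,0]
  ],
  "linear": [
    [0,0,0],
    [0,0,0],
    [0,0,0],
    [0,0,0],
    [0,0,0]
  ],
  "grip": [-0.04,-0.06,-0.1,-0.16,-0.22]
}}

```text
time: 7.87
tcp_pos: [0.5618, -0.0799, 0.051]
eef_rot: [88.8, 67.9, -89.8]
force: [-1.8, -1.2, 8.1]
gripper_width: 0.0511
```

Emit:
{"method": "move_arm", "body": {
  "dr": [
    [0,0,0],
    [0,0,0],
    [0,0,0]
  ],
  "linear": [
    [0,0,0],
    [0,0,0],
    [0,0,0]
  ],
  "grip": [-0.3,-0.35,-0.35]
}}

```text
time: 8.12
tcp_pos: [0.5619, -0.0799, 0.051]
eef_rot: [88.8, 67.9, -89.8]
force: [-2.6, -1.3, 7.2]
gripper_width: 0.0576
```

```bash
python3 -c "
from h import *
s,T=tool(); print(T[:3,3],s['force'],s['gripper_width'])
w=pic('wrist','w6')"
```

```text
[ 0.5619 -0.0799  0.051 ] [-2.5608 -1.321   7.1543] 0.05756382685117765
```

View pics/w6.png

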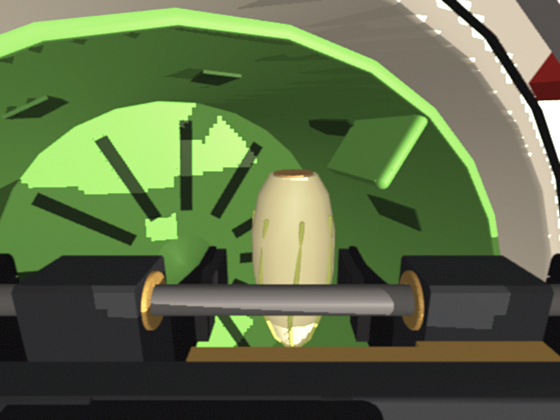

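Emit:
{"method": "move_arm", "body": {
  "dr": [
    [0,0,0],
    [0,0,0],
    [0,0,0],
    [0,0,0],
    [0,0,0]
  ],
  "linear": [
    [0,4,10],
    [0,10,25],
    [0,14,35],
    [0,14,35],
    [0,14,35]
  ],
  "grip": [-0.35,-0.35,-0.35,-0.35,-0.35]
}}

```text
time: 8.58
tcp_pos: [0.561, -0.0215, 0.1909]
eef_rot: [88.6, 68.1, -90.0]
force: [0.7, 0.0, 0.0]
gripper_width: 0.0585
```

Emit:
{"method": "move_arm", "body": {
  "dr": [
    [0.08,0,0],
    [0.08,0,0],
    [0.08,0,0],
    [0.08,0,0],
    [0.064,0,0]
  ],
  "linear": [
    [-10,30,20],
    [-20,35,5],
    [-20,35,0],
    [-20,35,0],
    [-20,35,0]
  ],
  "grip": [-1,-1,-1,-1,-1]
}}

```text
time: 9.0
tcp_pos: [0.4705, 0.1489, 0.2154]
eef_rot: [-114.8, 89.7, 66.6]
force: [0.4, -0.5, -0.3]
gripper_width: 0.0828
```

```bash
python3 -c "
from h import *
s,T=tool(); print(T,s['q'])
t=pic('top','t7')"; python3 look.py w7
```

```text
[[ 0.002   0.0246 -0.9997  0.4705]
 [ 0.0047 -0.9997 -0.0246  0.1489]
 [-1.     -0.0047 -0.0022  0.2154]
 [ 0.      0.      0.      1.    ]] [   2.3906   12.3526  -28.4339  111.2748    6.6862   57.7784 -117.6292]
[0.4659 0.1546 0.2154] toolz az -178.13949616030897
y 991 [176.9102  41.7386] [0.6075 0.2635 0.0186] 0.021627544170674695 172.43001943967792 bbox mid [0.6076 0.2644 0.0183] [0.0731 0.018  0.0067] [[0.6067 0.2604 0.028 ]]
y 2907 [538.1152  99.7   ] [ 0.5626 -0.0718  0.0541] 0.07028406145488414 -169.6003606537684 bbox mid [ 0.5655 -0.0828  0.0481] [0.1075 0.0405 0.0444] [[ 0.5671 -0.0906  0.028 ]]
y 1609 [124.693  255.0429] [0.3953 0.3208 0.0474] 0.29863616106037577 138.08234136512482 bbox mid [0.4259 0.2842 0.1513] [0.1541 0.1839 0.2947] [[0.3827 0.337  0.028 ]]
```

View pics/w7.png

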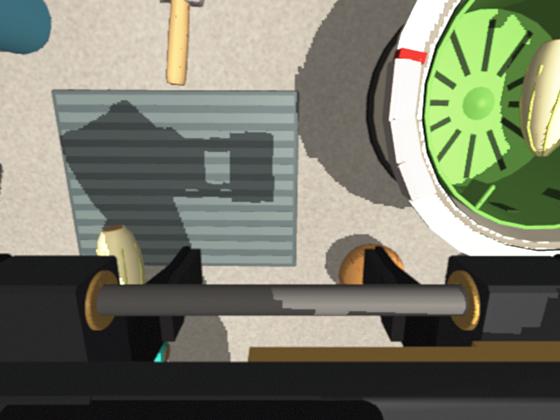

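View pics/t7.png

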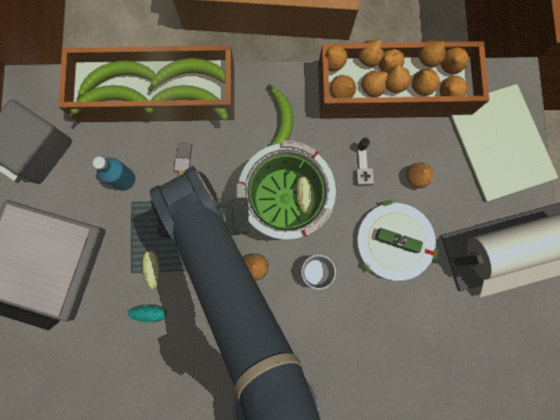

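```bash
cat > lookt.py <<'E'
from h import *
for n in('top','side'):
    c=pic(n); P=cloud(c)
    for i,a,ce,m in blobs(c,(20,60,90),(35,255,255),60):
        Q=P[m]; Q=Q[np.isfinite(Q[:,2])&(Q[:,2]>.02)]
        if len(Q)<10 or not(.2<Q[:,0].mean()<.8): continue
        (cx,cy),wh,ang=cv2.minAreaRect(np.argwhere(m)[:,::-1].astype(np.float32))
        print(n,a,ce,'mean',Q.mean(0),'ax',axis(Q),'rect',onplane(c,[(cx,cy)],.03),np.ptp(Q,axis=0))
E
python3 lookt.py
```

```text
top 325 [303.7415 194.4831] mean [ 0.5634 -0.085   0.0593] ax -173.5470520249996 rect [[ 0.5686 -0.0881  0.03  ]] [0.0964 0.0397 0.0491]
top 348 [149.2586 268.9684] mean [0.3703 0.3323 0.0409] ax -172.2465539873472 rect [[0.3669 0.336  0.03  ]] [0.0965 0.0398 0.03  ]
top 265 [265.6642 366.8491] mean [0.2418 0.0119 0.736 ] ax 110.48594985578391 rect [[0.1118 0.0251 0.03  ]] [0.0297 0.0661 0.026 ]
side 315 [257.1524 210.4413] mean [ 0.5805 -0.0767  0.0585] ax 115.95875326882869 rect [[ 0.5872 -0.1107  0.03  ]] [0.114  0.3542 0.3049]
side 847 [328.68   353.9551] mean [0.3698 0.3425 0.0394] ax -171.21390357835827 rect [[0.3667 0.3357 0.03  ]] [0.101  0.0455 0.0314]
```

Emit:
{"method": "move_arm", "body": {
  "dr": [
    [0,0,0.125],
    [0,0,0.125],
    [0,0,0.125],
    [0,0,0.125],
    [0,0,0.125]
  ],
  "linear": [
    [0,22,4],
    [-10,30,0],
    [-20,30,0],
    [-20,30,0],
    [-20,30,0]
  ],
  "grip": [-1,-1,-1,-1,-1]
}}

```text
time: 9.62
tcp_pos: [0.4015, 0.2895, 0.2185]
eef_rot: [166.8, 90.0, 24.2]
force: [0.2, 1.1, 0.4]
gripper_width: 0.087
```

Emit:
{"method": "move_arm", "body": {
  "dr": [
    [0,0,0.125],
    [0,0,0.125],
    [0,0,0.125],
    [0,0,0.125],
    [0,0,0.125]
  ],
  "linear": [
    [-17,25,0],
    [-9,15,0],
    [0,0,0],
    [0,0,0],
    [0,0,0]
  ],
  "grip": [-1,-1,-1,-1,-1]
}}

```text
time: 10.03
tcp_pos: [0.376, 0.3289, 0.2184]
eef_rot: [168.6, 90.0, 61.9]
force: [0.5, -0.6, 0.9]
gripper_width: 0.087
```

Emit:
{"method": "move_arm", "body": {
  "dr": [
    [0,0,0.125],
    [0,0,0.125],
    [0,0,0.125],
    [0,0,0.125],
    [0,0,0.125]
  ],
  "linear": [
    [0,0,0],
    [0,0,0],
    [0,0,0],
    [0,0,0],
    [0,0,0]
  ],
  "grip": [-1,-1,-1,-1,-1]
}}

```text
time: 10.45
tcp_pos: [0.3764, 0.3284, 0.2184]
eef_rot: [156.0, 90.0, 85.1]
force: [0.3, -0.2, -0.6]
gripper_width: 0.0869
```

Emit:
{"method": "move_arm", "body": {
  "dr": [
    [0,0,0.125],
    [0,0,0.125],
    [0,0,0.125],
    [0,0,0.125],
    [0,0,0.125]
  ],
  "linear": [
    [0,0,0],
    [0,0,0],
    [0,0,0],
    [0,0,0],
    [0,0,0]
  ],
  "grip": [-1,-1,-1,-1,-1]
}}

```text
time: 10.87
tcp_pos: [0.3765, 0.3283, 0.2184]
eef_rot: [127.0, 90.0, 91.9]
force: [0.3, -0.3, 0.2]
gripper_width: 0.0871
```

Emit:
{"method": "move_arm", "body": {
  "dr": [
    [0,0,0.125],
    [0,0,0.125],
    [0,0,0.125],
    [0,0,0.125],
    [0,0,0.125]
  ],
  "linear": [
    [0,0,0],
    [0,0,0],
    [0,0,0],
    [0,0,0],
    [0,0,0]
  ],
  "grip": [-1,-1,-1,-1,-1]
}}

```text
time: 11.28
tcp_pos: [0.3765, 0.3283, 0.2183]
eef_rot: [100.4, 90.0, 101.1]
force: [1.1, 0.7, 0.1]
gripper_width: 0.0867
```

Emit:
{"method": "move_arm", "body": {
  "dr": [
    [0,0,0.125],
    [0,0,0],
    [0,0,0]
  ],
  "linear": [
    [0,0,0],
    [0,0,0],
    [0,0,0]
  ],
  "grip": [-1,-1,-1]
}}

```text
time: 11.53
tcp_pos: [0.3761, 0.3284, 0.2182]
eef_rot: [140.6, 89.9, 148.0]
force: [-0.4, 0.8, -0.6]
gripper_width: 0.0871
```

```bash
python3 look.py w8; python3 lookt.py; python3 -c "
from h import *
print(arm.observe()['q'])"
```

```text
[0.3761 0.3284 0.2182] toolz az 7.3588413123315295
y 3145 [289.1355 181.4744] [0.3644 0.3347 0.0414] 0.05073068928678809 -169.62827829434184 bbox mid [0.3693 0.3355 0.0246] [0.1034 0.0487 0.0522] [[0.3672 0.3347 0.028 ]]
top 334 [303.7216 194.1946] mean [ 0.5642 -0.085   0.0596] ax -173.55229555088263 rect [[ 0.5688 -0.0893  0.03  ]] [0.0965 0.0397 0.0493]
top 228 [232.8728 317.864 ] mean [0.293  0.0514 0.7037] ax 160.55746491794187 rect [[0.2383 0.1085 0.03  ]] [0.0609 0.0305 0.021 ]
top 72 [293.9444 341.6667] mean [ 0.2694 -0.0198  0.743 ] ax 157.10351055085124 rect [[ 0.1717 -0.0503  0.03  ]] [0.0293 0.0142 0.0092]
side 457 [262.4617 210.5142] mean [ 0.566  -0.0792  0.0575] ax -175.57779645023652 rect [[ 0.5674 -0.1128  0.03  ]] [0.1037 0.0623 0.0458]
side 901 [327.9456 353.5671] mean [0.3702 0.3418 0.04  ] ax -171.5885002074454 rect [[0.3667 0.3357 0.03  ]] [0.1014 0.0447 0.0318]
[ 10.4191  26.5881 -72.8974 108.9117  28.0405  65.5223  24.4395]
```

View pics/w8.png

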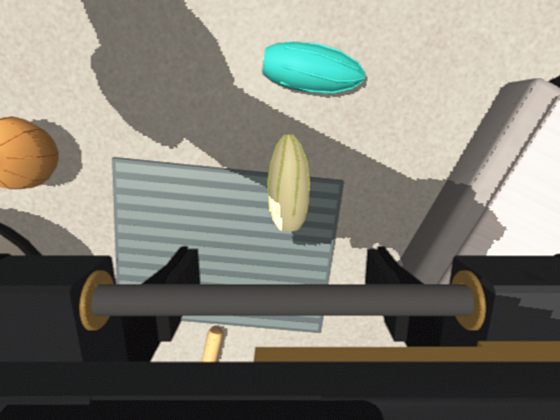

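Emit:
{"method": "move_arm", "body": {
  "dr": [
    [0,0,0.025],
    [0,0,0],
    [0,0,0],
    [0,0,0],
    [0,0,0]
  ],
  "linear": [
    [-4,4,-30],
    [-3,3,-35],
    [0,0,-38],
    [0,0,-38],
    [0,0,-30]
  ],
  "grip": [-1,-1,-1,-1,-1]
}}

```text
time: 12.1
tcp_pos: [0.3679, 0.3348, 0.0452]
eef_rot: [-118.5, 89.9, -109.5]
force: [0.6, 0.1, 0.6]
gripper_width: 0.0868
```

Emit:
{"method": "move_arm", "body": {
  "dr": [
    [0,0,0],
    [0,0,0],
    [0,0,0],
    [0,0,0],
    [0,0,0]
  ],
  "linear": [
    [0,0,-15],
    [0,0,-7],
    [0,0,-2],
    [0,0,0],
    [0,0,0]
  ],
  "grip": [-1,-0.6,-0.1,0.3,0.3],
  "grip_force": 15
}}

```text
time: 12.52
tcp_pos: [0.3689, 0.3366, 0.0248]
eef_rot: [35.0, 89.9, 44.0]
force: [-0.4, 0.1, 0.7]
gripper_width: 0.068
```

Emit:
{"method": "move_arm", "body": {
  "dr": [
    [0,0,0],
    [0,0,0],
    [0,0,0],
    [0,0,0],
    [0,0,0]
  ],
  "linear": [
    [0,0,0],
    [0,0,0],
    [0,0,0],
    [0,0,0],
    [0,0,0]
  ],
  "grip": [0.3,0.3,0.3,0.3,0.3]
}}

```text
time: 12.93
tcp_pos: [0.3686, 0.3356, 0.0241]
eef_rot: [-25.6, 89.9, -16.6]
force: [0.1, -0.8, 5.2]
gripper_width: 0.0427
```

Emit:
{"method": "move_arm", "body": {
  "dr": [
    [0,0,0],
    [0,0,0],
    [0,0,0],
    [0,0,0],
    [0,0,0]
  ],
  "linear": [
    [0,0,20],
    [0,0,35],
    [0,0,40],
    [0,0,40],
    [0,0,40]
  ],
  "grip": [0.3,0.3,0.3,0.3,0.3]
}}

```text
time: 13.35
tcp_pos: [0.3675, 0.3354, 0.2]
eef_rot: [-168.3, 89.9, -159.2]
force: [0.8, -0.0, -1.8]
gripper_width: 0.0426
```

```bash
python3 -c "
from h import *
s,T=tool();print(s['q'],s['gripper_width'],s['force'],T)
pic('wrist','w9')"
```

```text
[  8.137   27.567  -71.6831 110.3333  29.3114  63.6509  23.7102] 0.042608862987347396 [ 0.8044 -0.0367 -1.7578] [[-0.001  -0.1584  0.9874  0.3675]
 [-0.0004  0.9874  0.1584  0.3354]
 [-1.     -0.0002 -0.0011  0.2   ]
 [ 0.      0.      0.      1.    ]]
```

View pics/w9.png

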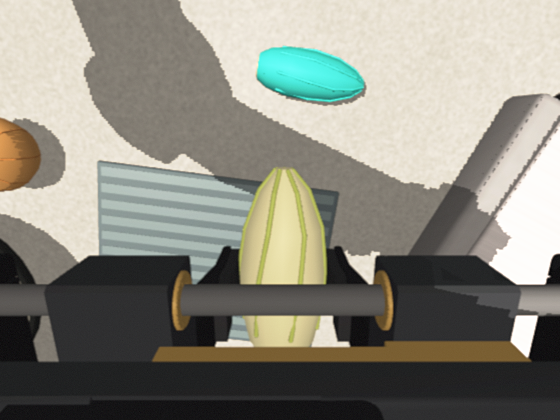

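Emit:
{"method": "move_arm", "body": {
  "dr": [
    [0,0,-0.107],
    [0,0,-0.107],
    [0,0,-0.107],
    [0,0,-0.107],
    [0,0,-0.107]
  ],
  "linear": [
    [10,-15,12],
    [20,-30,8],
    [20,-30,5],
    [20,-30,5],
    [20,-30,5]
  ],
  "grip": [0.3,0.3,0.3,0.3,0.3]
}}

```text
time: 13.82
tcp_pos: [0.4586, 0.1991, 0.2337]
eef_rot: [-20.9, 90.0, -42.7]
force: [0.3, 0.8, -1.2]
gripper_width: 0.0426
```

Emit:
{"method": "move_arm", "body": {
  "dr": [
    [0,0,-0.107],
    [0,0,-0.107],
    [0,0,-0.107],
    [0.06,-0.05,0],
    [0.06,-0.05,0]
  ],
  "linear": [
    [20,-30,0],
    [20,-30,0],
    [20,-30,0],
    [20,-30,0],
    [20,-30,0]
  ],
  "grip": [0.3,0.3,0.3,0.3,0.3]
}}

```text
time: 14.23
tcp_pos: [0.5594, 0.0509, 0.234]
eef_rot: [89.6, 80.8, 49.7]
force: [1.1, 1.7, -1.7]
gripper_width: 0.043
```

Emit:
{"method": "move_arm", "body": {
  "dr": [
    [0.06,-0.05,0],
    [0.06,-0.05,0],
    [0.055,-0.045,0],
    [0,0,0]
  ],
  "linear": [
    [20,-30,0],
    [12,-20,0],
    [0,0,0],
    [0,0,0]
  ],
  "grip": [0.3,0.3,0.3,0.3]
}}

```text
time: 14.57
tcp_pos: [0.5888, -0.0051, 0.2308]
eef_rot: [90.9, 68.1, 50.4]
force: [-0.8, -0.9, -1.6]
gripper_width: 0.0427
```

```bash
python3 -c "
from h import *
s,T=tool();print(s['q'],s['gripper_width'],s['force'],T)
pic('wrist','w10')"
```

```text
[ 57.2919  27.7432 -67.6932 106.8342  13.7297  46.5411  37.0856] 0.04269336724854954 [-0.8301 -0.9318 -1.5572] [[ 0.2373  0.604   0.7608  0.5888]
 [ 0.287   0.7046 -0.649  -0.0051]
 [-0.9281  0.3724 -0.0062  0.2308]
 [ 0.      0.      0.      1.    ]]
```

View pics/w10.png

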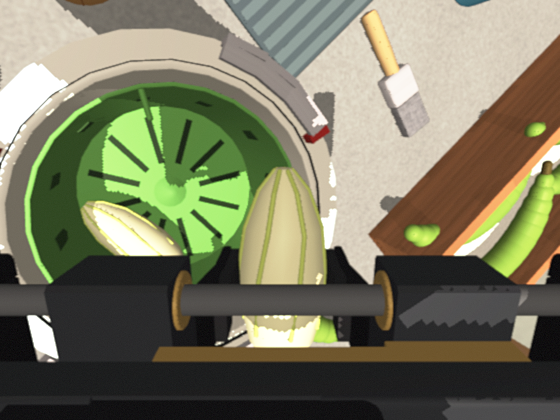

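```bash
python3 -c "
from h import *
s,T=tool();print(T[:3,3])"
```

```text
[ 0.5888 -0.0019  0.2319]
```

Emit:
{"method": "move_arm", "body": {
  "dr": [
    [0,0,0],
    [0,0,0],
    [0,0,0],
    [0,0,0],
    [0,0,0]
  ],
  "linear": [
    [0,0,-35],
    [0,0,-38],
    [0,0,-36],
    [0,0,-25],
    [0,0,-12]
  ],
  "grip": [0.3,0.3,0.3,0.3,0.3]
}}

```text
time: 15.03
tcp_pos: [0.5878, 0.0033, 0.0847]
eef_rot: [90.9, 68.3, 51.1]
force: [0.2, 0.2, -1.9]
gripper_width: 0.0431
```

Emit:
{"method": "move_arm", "body": {
  "dr": [
    [0,0,0],
    [0,0,0],
    [0,0,0],
    [0,0,0]
  ],
  "linear": [
    [0,0,-10],
    [0,0,-7],
    [0,0,-4],
    [0,0,0]
  ],
  "grip": [0.3,0.3,0.3,0.3]
}}

```text
time: 15.37
tcp_pos: [0.5907, 0.0012, 0.0671]
eef_rot: [90.1, 68.0, 50.2]
force: [-0.0, -0.8, -0.5]
gripper_width: 0.0429
```

Emit:
{"method": "move_arm", "body": {
  "dr": [
    [0,0,0],
    [0,0,0]
  ],
  "linear": [
    [0,0,-5],
    [0,0,0]
  ],
  "grip": [0.3,0.3]
}}

```text
time: 15.53
tcp_pos: [0.5905, 0.0005, 0.0618]
eef_rot: [90.2, 68.0, 50.2]
force: [0.5, 0.8, -0.1]
gripper_width: 0.043
```

Emit:
{"method": "move_arm", "body": {
  "dr": [
    [0,0,0],
    [0,0,0]
  ],
  "linear": [
    [0,0,-2],
    [0,0,0]
  ],
  "grip": [0.3,0.3]
}}

```text
time: 15.7
tcp_pos: [0.5903, 0.0005, 0.0597]
eef_rot: [90.2, 68.0, 50.2]
force: [-0.3, -0.7, -0.2]
gripper_width: 0.0427
```

Emit:
{"method": "move_arm", "body": {
  "dr": [
    [0,0,0],
    [0,0,0]
  ],
  "linear": [
    [0,0,-4],
    [0,0,0]
  ],
  "grip": [0.3,0.3]
}}

```text
time: 15.87
tcp_pos: [0.59, 0.0005, 0.0552]
eef_rot: [90.3, 68.0, 50.3]
force: [-0.7, 0.2, -1.2]
gripper_width: 0.0433
```

Emit:
{"method": "move_arm", "body": {
  "dr": [
    [0,0,0],
    [0,0,0]
  ],
  "linear": [
    [0,0,-3],
    [0,0,0]
  ],
  "grip": [0.3,0.3]
}}

```text
time: 16.03
tcp_pos: [0.5906, 0.0008, 0.0527]
eef_rot: [90.2, 68.0, 50.2]
force: [-1.5, -0.4, 3.4]
gripper_width: 0.0432
```

Emit:
{"method": "move_arm", "body": {
  "dr": [
    [0,0,0],
    [0,0,0]
  ],
  "linear": [
    [0,0,-2],
    [0,0,0]
  ],
  "grip": [0.3,0.3]
}}

```text
time: 16.2
tcp_pos: [0.5909, 0.0009, 0.0512]
eef_rot: [90.1, 67.9, 50.1]
force: [-2.3, -2.3, 6.8]
gripper_width: 0.0429
```

Emit:
{"method": "move_arm", "body": {
  "dr": [
    [0,0,0],
    [0,0,0],
    [0,0,0],
    [0,0,0],
    [0,0,0]
  ],
  "linear": [
    [0,0,0],
    [0,0,0],
    [0,0,0],
    [0,0,0],
    [0,0,0]
  ],
  "grip": [0.02,0.01,0,-0.01,-0.02],
  "grip_force": 6
}}

```text
time: 16.62
tcp_pos: [0.591, 0.0009, 0.0515]
eef_rot: [90.0, 67.9, 50.1]
force: [-3.1, -2.6, 7.3]
gripper_width: 0.0442
```

Emit:
{"method": "move_arm", "body": {
  "dr": [
    [0,0,0],
    [0,0,0],
    [0,0,0],
    [0,0,0],
    [0,0,0]
  ],
  "linear": [
    [0,0,0],
    [0,0,0],
    [0,0,0],
    [0,0,0],
    [0,0,0]
  ],
  "grip": [-0.04,-0.06,-0.1,-0.16,-0.22]
}}

```text
time: 17.03
tcp_pos: [0.591, 0.0009, 0.0515]
eef_rot: [90.0, 68.0, 50.1]
force: [-3.6, -2.2, 7.3]
gripper_width: 0.0511
```

Emit:
{"method": "move_arm", "body": {
  "dr": [
    [0,0,0],
    [0,0,0],
    [0,0,0]
  ],
  "linear": [
    [0,0,0],
    [0,0,0],
    [0,0,0]
  ],
  "grip": [-0.3,-0.35,-0.35]
}}

```text
time: 17.28
tcp_pos: [0.591, 0.0009, 0.0515]
eef_rot: [90.0, 67.9, 50.1]
force: [-1.9, -1.6, 7.4]
gripper_width: 0.0579
```

```bash
python3 -c "
from h import *
s,T=tool(); print(T[:3,3],s['force'],s['gripper_width'])
w=pic('wrist','w11')"
```

```text
[0.591  0.0009 0.0515] [-1.9461 -1.5903  7.3993] 0.05788021464306894
```

View pics/w11.png

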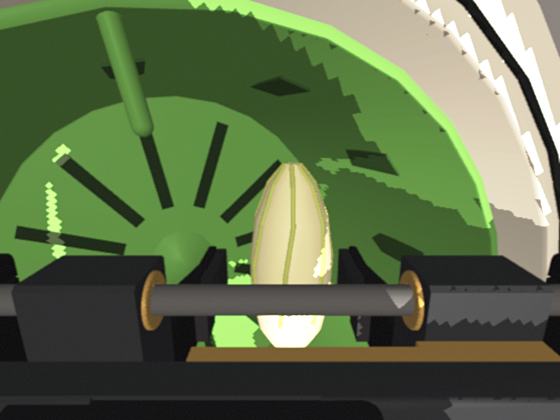

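Emit:
{"method": "move_arm", "body": {
  "dr": [
    [0,0,0],
    [0,0,0],
    [0,0,0],
    [0,0,0],
    [0,0,0]
  ],
  "linear": [
    [-3,-3,10],
    [-6,-7,25],
    [-9,-10,34],
    [-9,-10,34],
    [-9,-10,34]
  ],
  "grip": [-0.35,-0.35,-0.35,-0.35,-0.35]
}}

```text
time: 17.75
tcp_pos: [0.5531, -0.0393, 0.1888]
eef_rot: [90.4, 68.1, 50.5]
force: [0.4, -1.1, 1.2]
gripper_width: 0.0588
```

Emit:
{"method": "move_arm", "body": {
  "dr": [
    [-0.095,0.08,0],
    [-0.095,0.08,0],
    [-0.095,0.08,0],
    [-0.01,0.005,0],
    [0,0,-0.12]
  ],
  "linear": [
    [0,-10,30],
    [-10,-25,20],
    [-13,-33,0],
    [-13,-33,0],
    [-13,-33,0]
  ],
  "grip": [-1,-1,-1,-1,-1]
}}

```text
time: 18.17
tcp_pos: [0.5062, -0.171, 0.2389]
eef_rot: [30.1, 89.9, -16.5]
force: [0.4, -0.9, 0.4]
gripper_width: 0.0829
```

Emit:
{"method": "move_arm", "body": {
  "dr": [
    [0,0,-0.12],
    [0,0,-0.12],
    [0,0,-0.12],
    [0,0,-0.12],
    [0,0,-0.12]
  ],
  "linear": [
    [-13,-33,0],
    [-13,-33,0],
    [-13,-33,0],
    [-10,-25,0],
    [-6,-15,0]
  ],
  "grip": [-1,-1,-1,-1,-1]
}}

```text
time: 18.58
tcp_pos: [0.4477, -0.3161, 0.2373]
eef_rot: [-65.1, 89.9, -147.0]
force: [0.0, -0.2, 0.4]
gripper_width: 0.0869
```

Emit:
{"method": "move_arm", "body": {
  "dr": [
    [0,0,-0.12],
    [0,0,-0.12],
    [0,0,-0.12],
    [0,0,-0.07],
    [0,0,0]
  ],
  "linear": [
    [0,0,0],
    [0,0,0],
    [0,0,0],
    [0,0,0],
    [0,0,0]
  ],
  "grip": [-1,-1,-1,-1,-1]
}}

```text
time: 19.0
tcp_pos: [0.4499, -0.312, 0.2377]
eef_rot: [-45.2, 90.0, -151.1]
force: [-0.6, -0.9, 0.4]
gripper_width: 0.087
```

```bash
python3 -c "
from h import *
s,T=tool(); print(s['q'],T,np.degrees(np.arctan2(T[1,2],T[0,2])))
w=pic('wrist','w12'); pic('top','t12')"
```

```text
[ 65.4426  19.5499 -44.113  102.3844  15.0328  64.1256   0.387 ] [[-0.0005  0.9615 -0.2748  0.4499]
 [-0.0003 -0.2748 -0.9615 -0.312 ]
 [-1.     -0.0004  0.0004  0.2377]
 [ 0.      0.      0.      1.    ]] -105.95081933837135
```

View pics/w12.png

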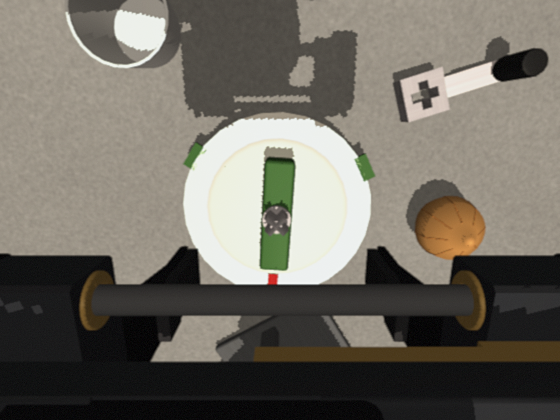

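View pics/t12.png

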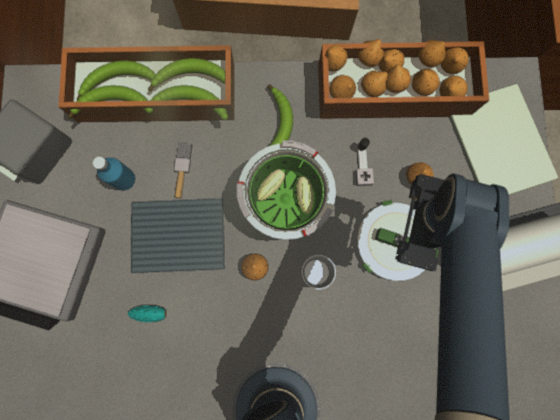

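Run:
```python
from h import *
s,T=tool(); w=pic('wrist'); P=cloud(w); z=P[...,2]
g=cv2.inRange(w['hsv'],np.array((40,80,20)),np.array((85,255,255)))>0
m=g&(z>.055)&(z<.075)&(np.hypot(P[...,0]-.438,P[...,1]+.337)<.075)
cv2.imwrite('pics/w12z.png',cv2.resize(w['frame'][140:300,180:380,::-1],None,fx=4,fy=3.7,interpolation=cv2.INTER_CUBIC))
Q=P[m]; print(m.sum(),'bar mean',Q.mean(0),np.median(Q[:,2]),axis(Q))
b=cv2.minAreaRect(Q[:,:2].astype(np.float32)*1000); print('rect mm',b)
d=(z>.020)&(z<.036)&(np.hypot(P[...,0]-.438,P[...,1]+.337)<.13)&(w['hsv'][...,1]<60)
cs=max(cv2.findContours(d.astype(np.uint8),0,cv2.CHAIN_APPROX_NONE)[0],key=cv2.contourArea)[:,0]
cs=cs[cs[:,1]<240]; print('disc',rcirc(onplane(w,cs,.029)[:,:2],(.438,-.337),.107,.002))
m=(z>.085)&(z<.1)&(np.hypot(P[...,0]-.438,P[...,1]+.337)<.03); print('shaft top',m.sum(),P[m].mean(0))
for i,a,ce,mm in blobs(w,(0,120,60),(8,255,255),15)+blobs(w,(172,120,60),(180,255,255),15): print('red',a,ce,np.nanmedian(P[mm],0))
```

```text
2361 bar mean [ 0.4392 -0.3291  0.0642] 0.06426316424062362 70.37032847551437
rect mm ((437.14886474609375, -334.0528259277344), (117.96138763427734, 29.97303009033203), 70.18758392333984)
disc (array([ 0.4378, -0.3351]), np.float64(0.10556075770286591), np.int64(310))
shaft top 333 [ 0.438  -0.3341  0.0898]
red 98 [271.9592 279.051 ] [ 0.4084 -0.4161  0.0296]
```

View pics/w12z.png

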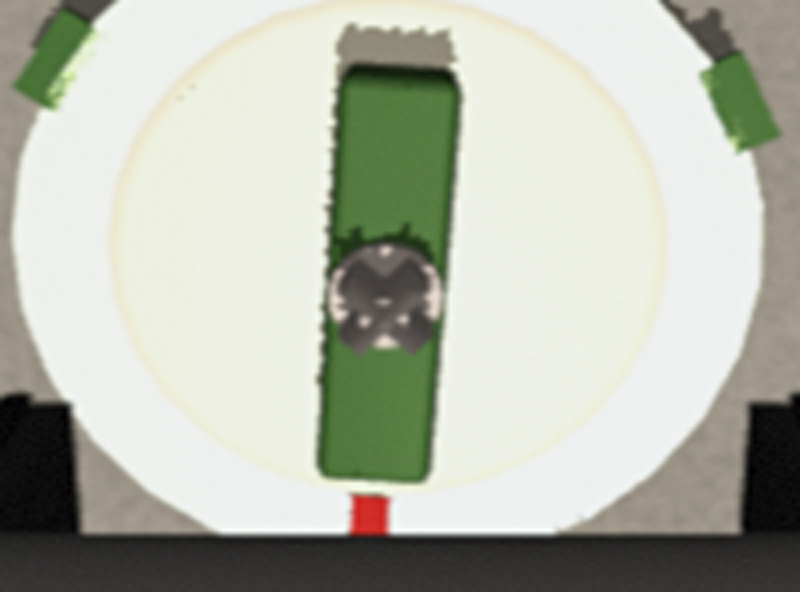

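Emit:
{"method": "move_arm", "body": {
  "dr": [
    [0,0,-0.067],
    [0,0,0],
    [0,0,0],
    [0,0,0],
    [0,0,0]
  ],
  "linear": [
    [-6,-12,-30],
    [-6,-11,-35],
    [0,0,-38],
    [0,0,-35],
    [0,0,-30]
  ],
  "grip": [-1,-1,-1,-1,-1]
}}

```text
time: 19.57
tcp_pos: [0.4371, -0.3352, 0.0673]
eef_rot: [-113.3, 89.9, 137.0]
force: [-0.2, -0.0, 0.0]
gripper_width: 0.0867
```

Emit:
{"method": "move_arm", "body": {
  "dr": [
    [0,0,0],
    [0,0,0],
    [0,0,0],
    [0,0,0],
    [0,0,0]
  ],
  "linear": [
    [0,0,-20],
    [0,0,-12],
    [0,0,-3],
    [0,0,0],
    [0,0,0]
  ],
  "grip": [-1,-1,-1,0,0.6],
  "grip_force": 20
}}

```text
time: 19.98
tcp_pos: [0.4392, -0.3357, 0.0357]
eef_rot: [78.9, 89.9, -30.8]
force: [1.1, -0.7, 0.4]
gripper_width: 0.0799
```

```bash
python3 -c "
from h import *
s,T=tool(); print(T[:3,3],np.degrees(np.arctan2(T[1,2],T[0,2])),s['force'],s['gripper_width'])"
```

```text
[ 0.4392 -0.3357  0.0357] -109.71724857062385 [ 1.1138 -0.6574  0.3804] 0.07989540845377859
```

Emit:
{"method": "move_arm", "body": {
  "dr": [
    [0,0,0],
    [0,0,0],
    [0,0,0],
    [0,0,0],
    [0,0,0]
  ],
  "linear": [
    [0,0,0],
    [0,0,0],
    [0,0,0],
    [0,0,0],
    [0,0,0]
  ],
  "grip": [1,1,1,1,1]
}}

```text
time: 20.4
tcp_pos: [0.4383, -0.3355, 0.035]
eef_rot: [59.6, 90.0, -50.1]
force: [-0.8, 0.5, 0.3]
gripper_width: 0.0483
```

Emit:
{"method": "move_arm", "body": {
  "dr": [
    [0,0,0],
    [0,0,0],
    [0,0,0],
    [0,0,0],
    [0,0,0]
  ],
  "linear": [
    [0,0,0],
    [0,0,0],
    [0,0,0],
    [0,0,0],
    [0,0,10]
  ],
  "grip": [1,1,1,1,1],
  "grip_force": 55
}}

```text
time: 20.82
tcp_pos: [0.4363, -0.3343, 0.0428]
eef_rot: [-106.6, 89.7, 143.7]
force: [-0.8, 0.0, -6.2]
gripper_width: 0.0314
```

Emit:
{"method": "move_arm", "body": {
  "dr": [
    [0,0,0],
    [0,0,0],
    [0,0,0],
    [0,0,0],
    [0,0,0]
  ],
  "linear": [
    [0,0,25],
    [0,0,35],
    [0,0,38],
    [0,0,38],
    [0,0,30]
  ],
  "grip": [1,1,1,1,1]
}}

```text
time: 21.23
tcp_pos: [0.4384, -0.3349, 0.2131]
eef_rot: [89.9, 89.9, -19.8]
force: [1.8, -0.2, -6.0]
gripper_width: 0.0316
```

Emit:
{"method": "move_arm", "body": {
  "dr": [
    [0,0,0.05],
    [0,0,0.05],
    [0,0,0.05],
    [0,0,0.05],
    [0,0,0.058]
  ],
  "linear": [
    [5,12,14],
    [11,27,0],
    [14,34,0],
    [14,34,0],
    [14,34,0]
  ],
  "grip": [1,1,1,1,1]
}}

```text
time: 21.65
tcp_pos: [0.4956, -0.1928, 0.2243]
eef_rot: [-91.4, 89.9, 173.8]
force: [0.7, -0.0, -5.7]
gripper_width: 0.0318
```

Emit:
{"method": "move_arm", "body": {
  "dr": [
    [0,0,0],
    [0,0,0],
    [0,0,0],
    [0,0,0],
    [0,0,0]
  ],
  "linear": [
    [14,34,0],
    [14,34,0],
    [14,34,0],
    [12,30,0],
    [7,17,0]
  ],
  "grip": [1,1,1,1,1]
}}

```text
time: 22.07
tcp_pos: [0.5574, -0.0398, 0.2246]
eef_rot: [179.1, 89.8, 84.5]
force: [-0.6, 0.7, -5.8]
gripper_width: 0.0313
```

Emit:
{"method": "move_arm", "body": {
  "dr": [
    [0,0,0],
    [0,0,0],
    [0,0,0]
  ],
  "linear": [
    [4,10,0],
    [0,0,0],
    [0,0,0]
  ],
  "grip": [1,1,1]
}}

```text
time: 22.32
tcp_pos: [0.5605, -0.0363, 0.224]
eef_rot: [-46.8, 89.9, -141.7]
force: [-1.0, -1.1, -5.9]
gripper_width: 0.0318
```

Run:
```python
from h import *
s,T=tool(); print(T[:3,3],np.degrees(np.arctan2(T[1,2],T[0,2])),s['force'],s['gripper_width'],s['q'])
w=pic('wrist','w13'); sd=pic('side','s13'); t=pic('top','t13')
cv2.imwrite('pics/t13z.png',cv2.resize(t['frame'][120:270,200:400,::-1],None,fx=4,fy=4,interpolation=cv2.INTER_CUBIC))
cv2.imwrite('pics/s13z.png',cv2.resize(sd['frame'][100:270,180:360,::-1],None,fx=4,fy=3.5,interpolation=cv2.INTER_CUBIC))
```

```text
[ 0.5605 -0.0363  0.224 ] -94.96443976660267 [-0.9593 -1.1474 -5.925 ] 0.03183989355658529 [ 37.5473  23.6055 -49.863  101.3052  19.8952  64.4692 -23.6966]
```

View pics/w13.png

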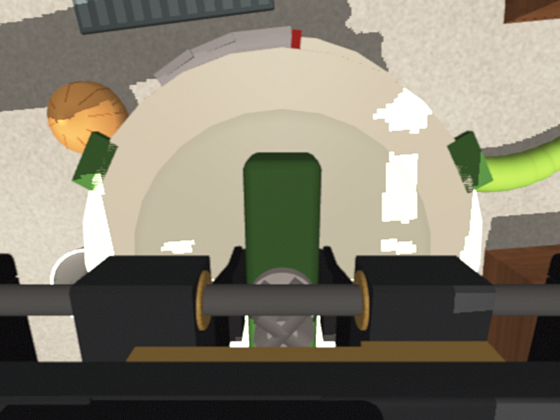

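View pics/s13z.png

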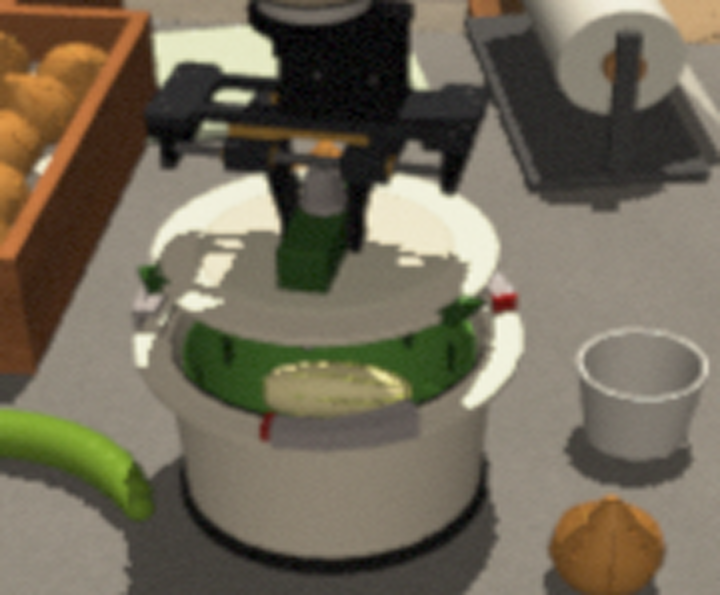

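View pics/t13z.png

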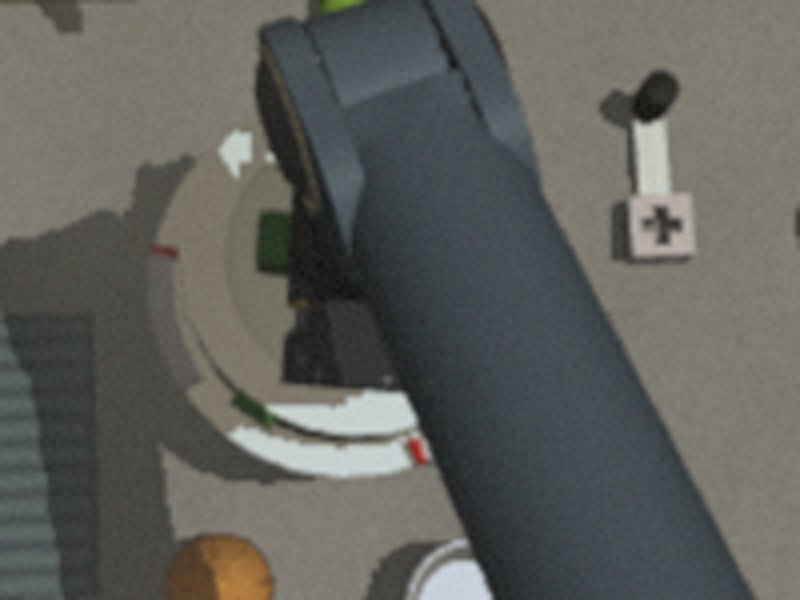

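Emit:
{"method": "move_arm", "body": {
  "dr": [
    [0,0,0],
    [0,0,0],
    [0,0,0],
    [0,0,0],
    [0,0,0]
  ],
  "linear": [
    [0.5,1,-20],
    [0,0,-20],
    [0,0,-10],
    [0,0,-6],
    [0,0,0]
  ],
  "grip": [1,1,1,1,1]
}}

```text
time: 22.88
tcp_pos: [0.5602, -0.0351, 0.1672]
eef_rot: [-87.5, 89.8, 177.5]
force: [-2.1, 0.5, -6.3]
gripper_width: 0.0319
```

Emit:
{"method": "move_arm", "body": {
  "dr": [
    [0,0,0],
    [0,0,0],
    [0,0,0]
  ],
  "linear": [
    [0,0,-4],
    [0,0,-2],
    [0,0,0]
  ],
  "grip": [1,1,1]
}}

```text
time: 23.13
tcp_pos: [0.5614, -0.0336, 0.1628]
eef_rot: [-139.7, 90.0, 125.4]
force: [-3.0, 2.7, -5.4]
gripper_width: 0.0315
```

Emit:
{"method": "move_arm", "body": {
  "dr": [
    [0,0,0],
    [0,0,0],
    [0,0,0]
  ],
  "linear": [
    [0,0,-2],
    [0,0,0],
    [0,0,0]
  ],
  "grip": [1,1,1]
}}

```text
time: 23.38
tcp_pos: [0.5615, -0.0335, 0.161]
eef_rot: [-165.8, 90.0, 99.3]
force: [-3.4, 2.8, -3.3]
gripper_width: 0.0312
```

Emit:
{"method": "move_arm", "body": {
  "dr": [
    [0,0,0],
    [0,0,0],
    [0,0,0]
  ],
  "linear": [
    [0,0,-2],
    [0,0,0],
    [0,0,0]
  ],
  "grip": [1,1,1]
}}

```text
time: 23.63
tcp_pos: [0.5616, -0.0335, 0.1595]
eef_rot: [-169.6, 90.0, 95.5]
force: [-4.9, 2.4, 0.1]
gripper_width: 0.0317
```

Run:
```python
from h import *
s,T=tool(); print(T[:3,3],np.degrees(np.arctan2(T[1,2],T[0,2])),s['force'],s['torque'],s['gripper_width'])
```

```text
[ 0.5616 -0.0335  0.1595] -94.93062305428954 [-4.9414  2.4325  0.0737] [0.6288 1.1945 0.0053] 0.031682731209013174
```

Emit:
{"method": "move_arm", "body": {
  "dr": [
    [0,0,0],
    [0,0,-0.05],
    [0,0,-0.08],
    [0,0,-0.08],
    [0,0,0]
  ],
  "linear": [
    [-1,0.5,-0.5],
    [0,0,0],
    [0,0,0],
    [0,0,0],
    [0,0,0]
  ],
  "grip": [1,1,1,1,1]
}}

```text
time: 24.05
tcp_pos: [0.562, -0.0332, 0.1597]
eef_rot: [105.3, 89.8, -1.8]
force: [-2.5, 1.1, 2.4]
gripper_width: 0.0316
```

```bash
cat > st.py <<'E'
from h import *
s,T=tool(); print(s['time'],T[:3,3],'zaz',np.degrees(np.arctan2(T[1,2],T[0,2])),'F',s['force'],'M',s['torque'],s['gripper_width'],'q7',s['q'][6])
E
python3 st.py
```

```text
24.05 [ 0.562  -0.0332  0.1597] zaz -107.08814558813 F [-2.5044  1.0668  2.3781] M [ 0.6167  1.0289 -0.306 ] 0.031581932817716436 q7 -37.9727376508042
```

Emit:
{"method": "move_arm", "body": {
  "dr": [
    [0,0,-0.08],
    [0,0,-0.08],
    [0,0,-0.08],
    [0,0,-0.08],
    [0,0,0]
  ],
  "linear": [
    [-0.5,0,0],
    [0,0,-0.5],
    [0,0,0],
    [0,0,-0.5],
    [0,0,0]
  ],
  "grip": [1,1,1,1,1]
}}

```text
time: 24.47
tcp_pos: [0.562, -0.0338, 0.1588]
eef_rot: [116.8, 89.8, -8.5]
force: [-0.9, 0.2, 6.5]
gripper_width: 0.0319
```

```bash
python3 st.py
```

```text
24.4667 [ 0.562  -0.0338  0.1588] zaz -125.35093939958831 F [-0.947   0.2046  6.5093] M [ 0.5564  0.8799 -0.3789] 0.03186733123697605 q7 -54.04799405829418
```

Emit:
{"method": "move_arm", "body": {
  "dr": [
    [0,0,-0.07],
    [0,0,-0.07],
    [0,0,-0.07],
    [0,0,-0.07],
    [0,0,0]
  ],
  "linear": [
    [0,0,-0.5],
    [0,0,-0.5],
    [0,0,-0.5],
    [0,0,-0.5],
    [0,0,0]
  ],
  "grip": [1,1,1,1,1]
}}

```text
time: 24.88
tcp_pos: [0.5627, -0.0333, 0.1575]
eef_rot: [139.5, 89.7, -1.7]
force: [-0.6, 1.4, 8.8]
gripper_width: 0.0318
```

```bash
python3 st.py
```

```text
24.8833 [ 0.5627 -0.0333  0.1575] zaz -141.28696162662422 F [-0.5862  1.3581  8.8323] M [ 0.8369  0.8819 -0.1903] 0.03178350877174078 q7 -68.27966330707086
```

Emit:
{"method": "move_arm", "body": {
  "dr": [
    [0,0,-0.06],
    [0,0,-0.06],
    [0,0,0]
  ],
  "linear": [
    [0,0,-0.5],
    [0,0,-0.5],
    [0,0,0]
  ],
  "grip": [1,1,1]
}}

```text
time: 25.13
tcp_pos: [0.5628, -0.0338, 0.1572]
eef_rot: [134.3, 89.7, -13.8]
force: [-2.9, 0.6, 12.3]
gripper_width: 0.0315
```

```bash
python3 st.py
```

```text
25.1333 [ 0.5628 -0.0338  0.1572] zaz -148.09054865567455 F [-2.8609  0.6045 12.3405] M [0.6643 1.2479 0.1244] 0.03147435944238086 q7 -74.37463775928276
```

Emit:
{"method": "move_arm", "body": {
  "dr": [
    [0,0,-0.05],
    [0,0,-0.05],
    [0,0,0]
  ],
  "linear": [
    [0,0,0],
    [0,0,0],
    [0,0,0]
  ],
  "grip": [1,1,1]
}}

```text
time: 25.38
tcp_pos: [0.5618, -0.0336, 0.1571]
eef_rot: [114.6, 89.7, -38.8]
force: [-6.9, 0.4, 15.3]
gripper_width: 0.0319
```

```bash
python3 st.py
```

```text
25.3833 [ 0.5618 -0.0336  0.1571] zaz -153.42698735138993 F [-6.8672  0.3884 15.3052] M [0.4567 1.5447 1.6166] 0.03191377097136662 q7 -79.25453503431002
```

Emit:
{"method": "move_arm", "body": {
  "dr": [
    [0,0,-0.04],
    [0,0,-0.04],
    [0,0,0],
    [0,0,0]
  ],
  "linear": [
    [0,0,0],
    [0,0,0],
    [0,0,0],
    [0,0,0]
  ],
  "grip": [1,1,1,1]
}}

```text
time: 25.72
tcp_pos: [0.5627, -0.033, 0.1572]
eef_rot: [137.1, 89.6, -20.8]
force: [-4.3, 1.3, 11.3]
gripper_width: 0.0328
```

```bash
python3 st.py
python3 - <<'E'
from h import *
w=pic('wrist','w14'); sd=pic('side','s14')
cv2.imwrite('pics/s14z.png',cv2.resize(sd['frame'][100:270,180:360,::-1],None,fx=4,fy=3.5,interpolation=cv2.INTER_CUBIC))
E
```

```text
25.7167 [ 0.5627 -0.033   0.1572] zaz -157.84469191923228 F [-4.3219  1.3106 11.2988] M [0.6097 0.9677 1.8745] 0.03279154437678823 q7 -83.24190496270981
```

View pics/s14z.png

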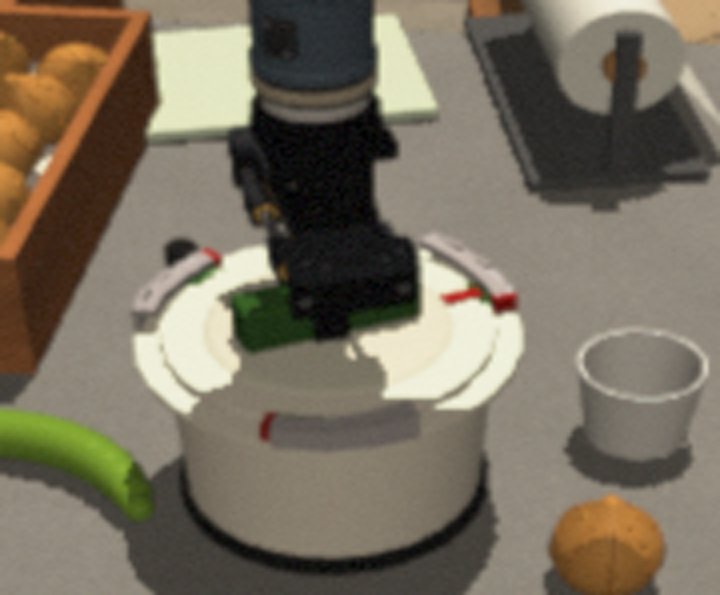

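View pics/w14.png

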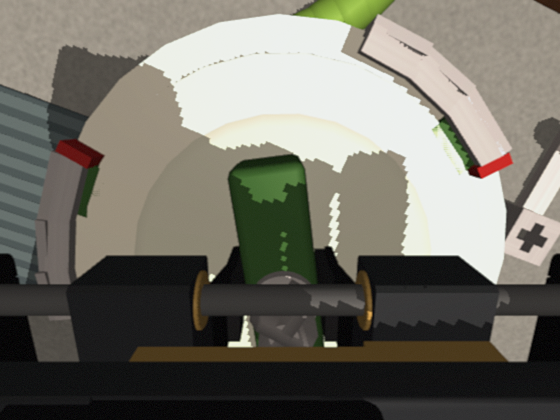

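Emit:
{"method": "move_arm", "body": {
  "dr": [
    [0,0,0.06],
    [0,0,0],
    [0,0,0],
    [0,0,0],
    [0,0,0]
  ],
  "linear": [
    [0,0,1],
    [0,0,1],
    [0,0,0],
    [0,0,0],
    [0,0,0]
  ],
  "grip": [1,0.2,-0.3,-0.6,-1]
}}

```text
time: 26.23
tcp_pos: [0.5604, -0.0349, 0.1558]
eef_rot: [71.8, 89.9, -83.4]
force: [-0.0, 0.1, 0.1]
gripper_width: 0.0475
```

Emit:
{"method": "move_arm", "body": {
  "dr": [
    [0,0,0],
    [0,0,0],
    [0,0,0],
    [0,0,0],
    [0,0,0]
  ],
  "linear": [
    [0,0,0],
    [0,0,10],
    [0,0,30],
    [0,0,38],
    [0,0,38]
  ],
  "grip": [-1,-1,-1,-1,-1]
}}

```text
time: 26.65
tcp_pos: [0.5596, -0.0338, 0.2734]
eef_rot: [-30.6, 89.9, 174.3]
force: [0.7, 0.5, 0.9]
gripper_width: 0.0799
```

Emit:
{"method": "move_arm", "body": {
  "dr": [
    [0,0,0],
    [0,0,0],
    [0,0,0],
    [0,0,0],
    [0,0,0]
  ],
  "linear": [
    [0,0,35],
    [0,0,30],
    [-20,0,0],
    [-20,0,0],
    [0,0,0]
  ],
  "grip": [-1,-1,-1,-1,-1]
}}

```text
time: 27.07
tcp_pos: [0.5178, -0.0335, 0.3386]
eef_rot: [70.3, 89.9, -84.8]
force: [-0.6, -0.6, -0.0]
gripper_width: 0.0871
```

```bash
python3 st.py
python3 - <<'E'
from h import *
w=pic('wrist','w15')
E
```

```text
27.0667 [ 0.5178 -0.0335  0.3386] zaz -155.10207410697078 F [-0.583  -0.5719 -0.0082] M [-0.0081  0.0454 -0.0411] 0.08712845893958666 q7 -72.26591021869365
```

View pics/w15.png

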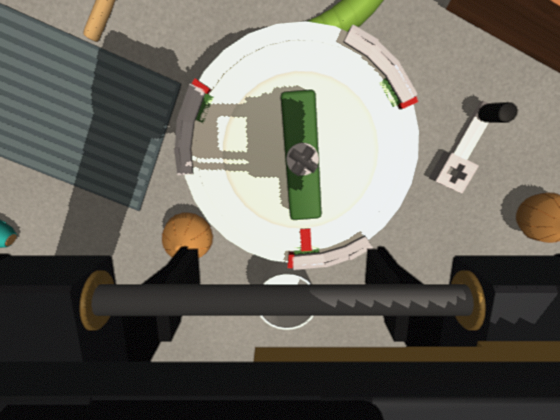

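Run:
```python
from h import *
s,T=tool(); w=pic('wrist'); P=cloud(w); z=P[...,2]
m=(z>.208)&(z<.222)&(np.hypot(P[...,0]-.561,P[...,1]+.034)<.03); Q=P[m]
print('shaft',m.sum(),Q.mean(0),(Q.min(0)+Q.max(0))/2,np.ptp(Q,axis=0), Q[:,2].max())
ys,xs=np.nonzero(m); print(xs.min(),xs.max(),ys.min(),ys.max())
r=cv2.minAreaRect(Q[:,:2].astype(np.float32)*1000); print(r)
for a in range(0,90,10): pass
cv2.imwrite('pics/w15z.png',cv2.resize(w['frame'][130:190,270:340,::-1],None,fx=10,fy=9,interpolation=cv2.INTER_CUBIC))
g=cv2.inRange(w['hsv'],np.array((40,80,20)),np.array((85,255,255)))>0
mb=g&(abs(z-.188)<.008)&(np.hypot(P[...,0]-.561,P[...,1]+.034)<.08); b=P[mb]; print('bar',cv2.minAreaRect(b[:,:2].astype(np.float32)*1000),np.median(b[:,2]))
t=pic('top'); Pt=cloud(t); zt=Pt[...,2]
m=(zt>.208)&(zt<.222)&(np.hypot(Pt[...,0]-.561,Pt[...,1]+.034)<.03);print('top shaft',m.sum(),Pt[m].mean(0) if m.any() else '')
```

```text
shaft 440 [ 0.5611 -0.0335  0.213 ] [ 0.5607 -0.0337  0.2122] [0.0261 0.0255 0.0085] 0.21646578276835154
289 316 148 177
((560.4053955078125, -33.92586898803711), (22.23711395263672, 22.89628791809082), 38.88156509399414)
bar ((560.8240966796875, -33.12216567993164), (117.29082489013672, 29.888032913208008), 29.46881675720215) 0.1872272158458629
top shaft 0
```

View pics/w15z.png

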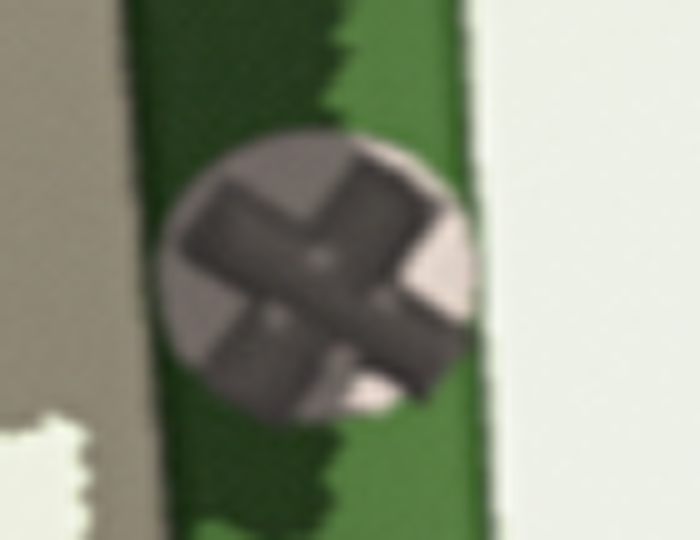

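Run:
```python
from h import *
w=pic('wrist')
def az(p,q,z=.213):
    a=onplane(w,[(270+p[0]/10,130+p[1]/9)],z)[0]; b=onplane(w,[(270+q[0]/10,130+q[1]/9)],z)[0]
    d=b-a; return np.degrees(np.arctan2(d[1],d[0])),np.linalg.norm(d)*1000,(a+b)/2
print(az((215,215),(440,365)),az((395,185),(255,378)))
# crank from wrist + top
for n,c in(('w',w),('t',pic('top'))):
    P=cloud(c); z=P[...,2]
    m=(abs(P[...,0]-.65)<.09)&(abs(P[...,1]+.255)<.05)&(z>.018)
    h=m&(z<.032)&(P[...,0]<.645); Q=P[h]
    print(n,'hub rect',cv2.minAreaRect(Q[:,:2].astype(np.float32)*1000),np.median(Q[:,2]))
    k=m&(z>.05); print(' knob',P[k].mean(0) if k.any() else None,k.sum())
```

```text
(np.float64(-101.29538371053448), np.float64(23.893115915482372), array([ 0.5627, -0.0335,  0.213 ])) (np.float64(172.24360083356066), np.float64(21.46467876833428), array([ 0.5633, -0.0328,  0.213 ]))
w hub rect ((621.1660766601562, -259.1374206542969), (43.91655731201172, 45.526546478271484), 1.5337151288986206) 0.025587611336854665
 knob [ 0.7099 -0.2546  0.0587] 410
t hub rect ((621.1098022460938, -261.6785583496094), (44.326168060302734, 44.82432174682617), 0.6782345771789551) 0.024899797124343204
 knob [ 0.7103 -0.2582  0.0591] 71
```

Emit:
{"method": "move_arm", "body": {
  "dr": [
    [0,0,-0.12],
    [0,0,-0.12],
    [0,0,-0.12],
    [0,0,-0.12],
    [0,0,-0.12]
  ],
  "linear": [
    [3,1,-8],
    [3,1,-8],
    [3,1,-8],
    [2,1,-8],
    [2,1,-8]
  ],
  "grip": [-1,-1,-1,-1,-1]
}}

```text
time: 27.73
tcp_pos: [0.5339, -0.0287, 0.2962]
eef_rot: [-31.6, 89.9, 138.6]
force: [0.8, -0.3, -0.5]
gripper_width: 0.0872
```

Emit:
{"method": "move_arm", "body": {
  "dr": [
    [0,0,0],
    [0,0,0]
  ],
  "linear": [
    [0,0,0],
    [0,0,0]
  ],
  "grip": [-1,-1]
}}

```text
time: 27.9
tcp_pos: [0.5334, -0.0286, 0.2965]
eef_rot: [-10.1, 89.9, 160.6]
force: [-0.4, -0.9, -0.8]
gripper_width: 0.087
```

```bash
cat > shaft.py <<'E'
from h import *
import sys
s,T=tool(); w=pic('wrist',sys.argv[1]); P=cloud(w); z=P[...,2]
c0=np.array([.561,-.0335])
m=(z>.2125)&(z<.222)&(np.hypot(*(P[...,:2]-c0).transpose(2,0,1))<.018); Q=P[m]
print('zmax',np.percentile(Q[:,2],[50,95]),'mid',(Q.min(0)+Q.max(0))/2,'mean',Q.mean(0),len(Q))
# fourfold moment of top-surface points
zt=np.median(Q[:,2]); ys,xs=np.nonzero(m); W=onplane(w,np.c_[xs,ys],.2145)[:,:2]
c=np.array(cv2.minAreaRect(W.astype(np.float32)*1000)[0])/1000; print('rect c',c,cv2.minAreaRect(W.astype(np.float32)*1000))
for cc in (c,W.mean(0)):
    d=W-cc; r=np.hypot(*d.T); a=np.arctan2(d[:,1],d[:,0]); k=r>.006; mom=(r[k]**2*np.exp(4j*a[k])).sum(); print('4fold az',np.degrees(np.angle(mom))/4%90,cc)
x0,y0=int(xs.mean()),int(ys.mean()); print('px',x0,y0); cv2.imwrite('pics/'+sys.argv[1]+'z.png',cv2.resize(w['frame'][y0-30:y0+30,x0-35:x0+35,::-1],None,fx=10,fy=10,interpolation=cv2.INTER_CUBIC))
# tool-frame of centre
p=np.linalg.inv(T)@np.r_[c,.2145,1]; print('in tool',p[:3])
E
python3 st.py; python3 shaft.py w16
```

```text
27.9 [ 0.5334 -0.0286  0.2965] zaz 170.71158633443406 F [-0.4019 -0.9194 -0.7586] M [ 0.0951  0.0338 -0.0445] 0.08695402853845108 q7 -107.69465183722129
zmax [0.2142 0.2154] mid [ 0.5606 -0.034   0.2148] mean [ 0.5608 -0.0342  0.2142] 403
rect c [ 0.5606 -0.0343] ((560.5599365234375, -34.28436279296875), (18.395139694213867, 18.7065486907959), 35.7469482421875)
4fold az 81.28601601889042 [ 0.5606 -0.0343]
4fold az 81.32264476474049 [ 0.5608 -0.0342]
px 284 183
in tool [ 0.0819  0.0013 -0.0279]
```

View pics/w16z.png

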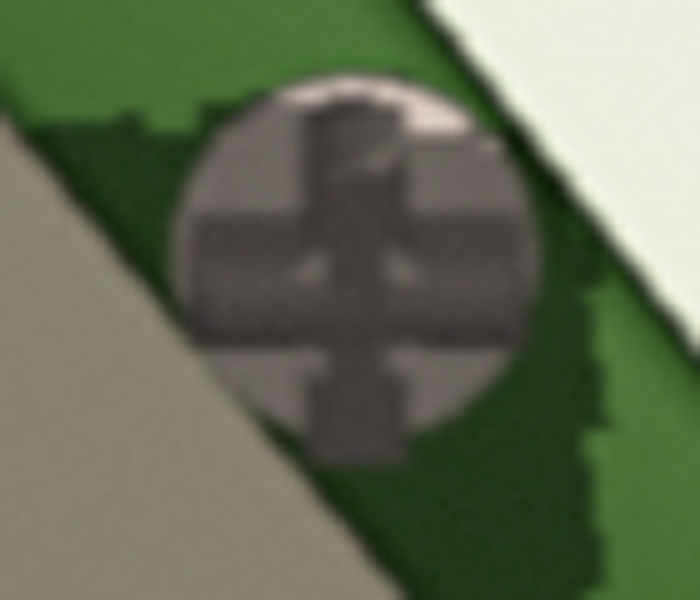

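View pics/w16.png

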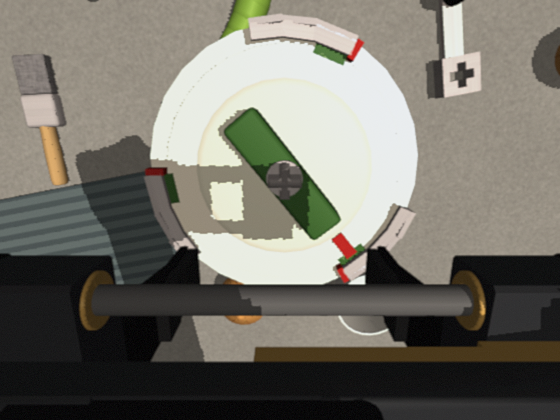

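Run:
```python
from h import *
t=pic('top'); P=cloud(t)
m=(P[...,2]>.02)&(P[...,2]<.09)&(abs(P[...,0]-.62)<.07)&(P[...,1]<-.3)&(P[...,1]>-.45)
Q=P[m]; print(Q.min(0),Q.max(0)); 
for z in(.03,.05,.065): 
    q=Q[abs(Q[:,2]-z)<.006]; print(z,q.min(0),q.max(0))
```

```text
[ 0.585  -0.4432  0.024 ] [ 0.6555 -0.3742  0.0826]
0.03 [ 0.585  -0.4301  0.0248] [ 0.6501 -0.3745  0.0359]
0.05 [ 0.5877 -0.4432  0.044 ] [ 0.653  -0.3778  0.056 ]
0.065 [ 0.5988 -0.4315  0.0591] [ 0.6437 -0.3787  0.0709]
```

Emit:
{"method": "move_arm", "body": {
  "dr": [
    [0,0,0.04],
    [0,0,0.04],
    [0,0,0.04],
    [0,0,0.04],
    [0,0,0.04]
  ],
  "linear": [
    [10,-38,0],
    [10,-38,0],
    [10,-38,0],
    [10,-38,0],
    [10,-38,0]
  ],
  "grip": [-1,-1,-1,-1,-1]
}}

```text
time: 28.42
tcp_pos: [0.5837, -0.221, 0.298]
eef_rot: [147.4, 89.9, -30.4]
force: [-0.0, -0.9, 0.8]
gripper_width: 0.0871
```

Emit:
{"method": "move_arm", "body": {
  "dr": [
    [0,0,0],
    [0,0,0],
    [0,0,0],
    [0,0,0],
    [0,0,0]
  ],
  "linear": [
    [5,-21,-34],
    [4,-21,-34],
    [0,0,-38],
    [0,0,-38],
    [0,0,-38]
  ],
  "grip": [-1,-1,-1,-1,-1]
}}

```text
time: 28.83
tcp_pos: [0.5925, -0.2619, 0.1141]
eef_rot: [163.8, 89.9, -14.2]
force: [0.4, 0.5, -1.2]
gripper_width: 0.0872
```

Emit:
{"method": "move_arm", "body": {
  "dr": [
    [0,0,0],
    [0,0,0]
  ],
  "linear": [
    [0,0,0],
    [0,0,0]
  ],
  "grip": [-1,-1]
}}

```text
time: 29.0
tcp_pos: [0.5914, -0.2607, 0.1141]
eef_rot: [-28.1, 89.8, 153.9]
force: [0.9, 0.2, 1.0]
gripper_width: 0.0869
```

```bash
cat > hub.py <<'E'
from h import *
import sys
s,T=tool(); w=pic('wrist',sys.argv[1]); P=cloud(w); z=P[...,2]
m=(z>.022)&(z<.031)&(np.hypot(P[...,0]-.621,P[...,1]+.26)<.032); ys,xs=np.nonzero(m)
W=onplane(w,np.c_[xs,ys],.026)[:,:2]; r=cv2.minAreaRect(W.astype(np.float32)*1000); print('hub rect',r,np.median(z[m]))
# bore: dark
d=w['hsv'][...,2]<90
n,l,st,ce=cv2.connectedComponentsWithStats((d).astype(np.uint8))
for i in range(1,n):
    p=onplane(w,[ce[i]],.026)[0]
    if np.hypot(p[0]-.621,p[1]+.26)<.012 and st[i,4]>100:
        ys,xs=np.nonzero(l==i); B=onplane(w,np.c_[xs,ys],.026)[:,:2]; c=B.mean(0); dd=B-c; rr=np.hypot(*dd.T); a=np.arctan2(dd[:,1],dd[:,0])
        k=rr>.006; print('bore',st[i],ce[i],c,'4fold',np.degrees(np.angle((rr[k]**2*np.exp(4j*a[k])).sum()))/4, 'in tool',(np.linalg.inv(T)@np.r_[c,.026,1])[:3])
        print(' bbox mid',(B.min(0)+B.max(0))/2,np.ptp(B,axis=0))
k=(z>.052)&(z<.066)&(abs(P[...,0]-.71)<.03)&(abs(P[...,1]+.257)<.03)
if k.any(): print('knob',P[k].mean(0),k.sum())
E
python3 st.py; python3 hub.py w17
```

```text
29.0 [ 0.5914 -0.2607  0.1141] zaz -177.990791768668 F [0.9104 0.2141 0.98  ] M [ 0.0116  0.0432 -0.019 ] 0.08688204987795135 q7 -81.27074991940157
hub rect ((621.126708984375, -259.4512634277344), (44.143917083740234, 43.9226188659668), 1.6405779123306274) 0.025682891859345802
knob [ 0.71   -0.2571  0.0597] 1656
```

View pics/w17.png

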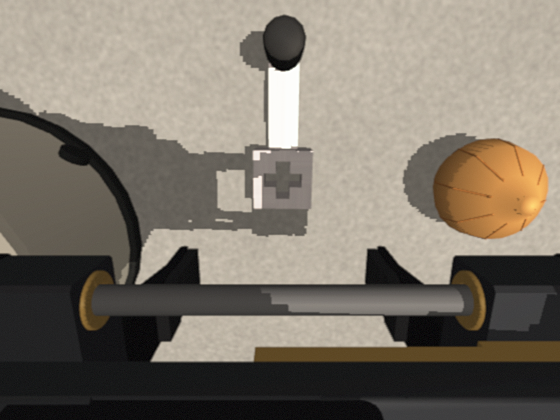

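Emit:
{"method": "move_arm", "body": {
  "dr": [
    [0,0,-0.006],
    [0,0,0],
    [0,0,0],
    [0,0,0],
    [0,0,0]
  ],
  "linear": [
    [15,1,-15],
    [14.7,0.2,-20],
    [0,0,-35],
    [0,0,-25],
    [0,0,-9]
  ],
  "grip": [-1,-1,-1,-1,-1]
}}

```text
time: 29.47
tcp_pos: [0.6223, -0.2597, 0.0109]
eef_rot: [55.7, 90.0, -122.6]
force: [-0.9, -0.4, -0.2]
gripper_width: 0.0871
```

Emit:
{"method": "move_arm", "body": {
  "dr": [
    [0,0,0],
    [0,0,0],
    [0,0,0],
    [0,0,0],
    [0,0,0]
  ],
  "linear": [
    [0,0,-4],
    [0,0,0],
    [0,0,0],
    [0,0,0],
    [0,0,0]
  ],
  "grip": [-0.6,-0.2,0.2,0.6,0.6],
  "grip_force": 15
}}

```text
time: 29.88
tcp_pos: [0.6231, -0.2601, 0.0091]
eef_rot: [155.3, 89.8, -23.1]
force: [-0.8, -1.2, -0.0]
gripper_width: 0.0611
```

```bash
python3 st.py; python3 hub.py w18
```

```text
29.8833 [ 0.6231 -0.2601  0.0091] zaz -178.3931340699055 F [-0.8337 -1.1575 -0.0447] M [ 0.0606  0.0237 -0.0156] 0.061087398706208725 q7 -85.3908438842178
hub rect ((622.0191650390625, -259.5697326660156), (45.023746490478516, 63.9997444152832), 1.502616286277771) 0.0256100659578834
knob [ 0.7106 -0.257   0.0598] 5399
```

Emit:
{"method": "move_arm", "body": {
  "dr": [
    [0,0,0],
    [0,0,0],
    [0,0,0],
    [0,0,0],
    [0,0,0]
  ],
  "linear": [
    [-1,0,-2],
    [0,0,0],
    [0,0,0],
    [0,0,0],
    [0,0,0]
  ],
  "grip": [0.6,0.6,0.6,0.6,0.6]
}}

```text
time: 30.35
tcp_pos: [0.6206, -0.2597, 0.0052]
eef_rot: [14.9, 90.0, -163.5]
force: [-1.5, -0.2, 2.0]
gripper_width: 0.0439
```

```bash
python3 st.py
```

```text
30.35 [ 0.6206 -0.2597  0.0052] zaz -178.3924158713192 F [-1.4619 -0.2074  1.9924] M [-0.0408  0.2988 -0.0749] 0.04385281477613381 q7 -85.45129176450303
```

Emit:
{"method": "move_arm", "body": {
  "dr": [
    [0,0,0],
    [0,0,0],
    [0,0,0]
  ],
  "linear": [
    [0,0,0],
    [0,0,0],
    [0,0,0]
  ],
  "grip": [1,1,1],
  "grip_force": 50
}}

```text
time: 30.6
tcp_pos: [0.6207, -0.2597, 0.0052]
eef_rot: [22.1, 90.0, -156.3]
force: [-1.5, -0.2, 3.5]
gripper_width: 0.0436
```

```bash
python3 st.py; python3 hub.py w19
```

```text
30.6 [ 0.6207 -0.2597  0.0052] zaz -178.3929630171385 F [-1.4945 -0.2254  3.4555] M [-0.0489  0.3826 -0.0286] 0.04361981007979439 q7 -85.44947314641261
hub rect ((621.8992309570312, -260.1343994140625), (45.373443603515625, 61.46194076538086), 1.547459363937378) 0.025657394737211375
knob [ 0.7105 -0.257   0.0598] 5956
```

View pics/w19.png

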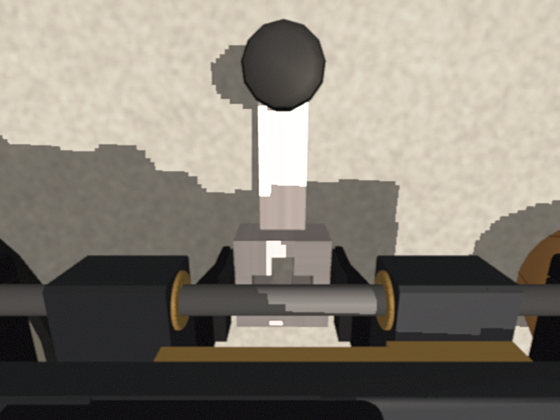

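Emit:
{"method": "move_arm", "body": {
  "dr": [
    [0,0,0],
    [0,0,0],
    [0,0,0],
    [0,0,0],
    [0,0,0]
  ],
  "linear": [
    [0,0,20],
    [0,0,35],
    [0,0,40],
    [0,0,40],
    [0,0,40]
  ],
  "grip": [1,1,1,1,1]
}}

```text
time: 31.07
tcp_pos: [0.6203, -0.259, 0.1804]
eef_rot: [-40.2, 89.9, 141.5]
force: [1.6, -0.4, -3.4]
gripper_width: 0.0433
```

Emit:
{"method": "move_arm", "body": {
  "dr": [
    [0,0,0],
    [0,0,-0.06],
    [0,0,-0.06],
    [0,0,-0.065],
    [0,0,0]
  ],
  "linear": [
    [0,0,40],
    [0,0,25],
    [-9,36,0],
    [-9,38,0],
    [-10,38,0]
  ],
  "grip": [1,1,1,1,1]
}}

```text
time: 31.48
tcp_pos: [0.5923, -0.1466, 0.2443]
eef_rot: [-76.9, 90.0, 93.9]
force: [0.4, 0.9, -3.6]
gripper_width: 0.0437
```

Emit:
{"method": "move_arm", "body": {
  "dr": [
    [0,0,0],
    [0,0,0],
    [0,0,0],
    [0,0,0],
    [0,0,0]
  ],
  "linear": [
    [-10,38,0],
    [-10,38,0],
    [-8,25,0],
    [-4.5,12.3,0],
    [0,0,0]
  ],
  "grip": [1,1,1,1,1]
}}

```text
time: 31.9
tcp_pos: [0.5591, -0.0298, 0.2446]
eef_rot: [-44.4, 89.9, 127.0]
force: [0.5, 0.1, -3.1]
gripper_width: 0.0438
```

Emit:
{"method": "move_arm", "body": {
  "dr": [
    [0,0,0],
    [0,0,0],
    [0,0,0],
    [0,0,0]
  ],
  "linear": [
    [0,0,0],
    [0,0,0],
    [0,0,0],
    [0,0,0]
  ],
  "grip": [1,1,1,1]
}}

```text
time: 32.23
tcp_pos: [0.5607, -0.0362, 0.2447]
eef_rot: [45.7, 90.0, -143.5]
force: [-0.9, 0.3, -3.4]
gripper_width: 0.0433
```

```bash
python3 st.py
python3 - <<'E'
from h import *
w=pic('wrist','w20'); sd=pic('side','s20')
cv2.imwrite('pics/s20z.png',cv2.resize(sd['frame'][80:250,180:360,::-1],None,fx=4,fy=3.5,interpolation=cv2.INTER_CUBIC))
E
```

```text
32.2333 [ 0.5607 -0.0362  0.2447] zaz 170.84280832885233 F [-0.9494  0.2651 -3.4136] M [ 0.0031  0.0874 -0.0063] 0.04329759782446714 q7 -108.64462842603699
```

View pics/s20z.png

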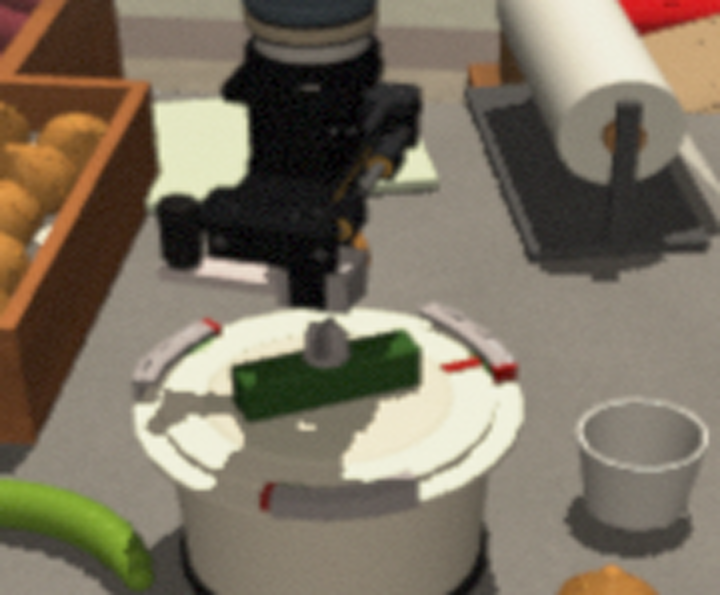

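View pics/w20.png

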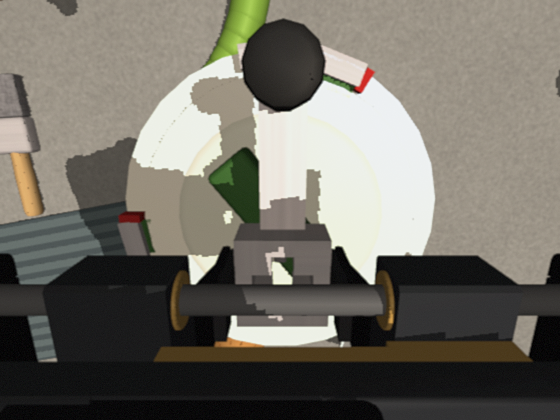

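Emit:
{"method": "move_arm", "body": {
  "dr": [
    [0,0,0],
    [0,0,0],
    [0,0,0],
    [0,0,0]
  ],
  "linear": [
    [0,0,-5],
    [0,0,0],
    [0,0,0],
    [0,0,0]
  ],
  "grip": [1,1,1,1]
}}

```text
time: 32.67
tcp_pos: [0.5604, -0.0343, 0.2399]
eef_rot: [6.9, 90.0, 177.9]
force: [-0.2, 0.4, -2.9]
gripper_width: 0.0438
```

```bash
python3 st.py
```

```text
32.6667 [ 0.5604 -0.0343  0.2399] zaz 171.01399722009825 F [-0.1889  0.3579 -2.9394] M [0.0864 0.036  0.0062] 0.04379357782243063 q7 -108.80688152041368
```

Emit:
{"method": "move_arm", "body": {
  "dr": [
    [0,0,0],
    [0,0,0],
    [0,0,0],
    [0,0,0],
    [0,0,0]
  ],
  "linear": [
    [0,0,-10],
    [0,0,-8],
    [0,0,-4],
    [0,0,0],
    [0,0,0]
  ],
  "grip": [1,1,1,1,1]
}}

```text
time: 33.08
tcp_pos: [0.5601, -0.0343, 0.2175]
eef_rot: [3.6, 89.9, 174.6]
force: [-0.5, 0.1, -3.7]
gripper_width: 0.0441
```

Emit:
{"method": "move_arm", "body": {
  "dr": [
    [0,0,0],
    [0,0,0],
    [0,0,0]
  ],
  "linear": [
    [0,0,-4],
    [0,0,0],
    [0,0,0]
  ],
  "grip": [1,1,1]
}}

```text
time: 33.33
tcp_pos: [0.5604, -0.0343, 0.214]
eef_rot: [28.7, 90.0, -160.2]
force: [0.1, 0.5, -3.1]
gripper_width: 0.0438
```

```bash
python3 st.py
```

```text
33.3333 [ 0.5604 -0.0343  0.214 ] zaz 171.01668387333328 F [ 0.0973  0.4857 -3.1021] M [0.0921 0.0775 0.0132] 0.04382709871908232 q7 -109.63838717891545
```

Emit:
{"method": "move_arm", "body": {
  "dr": [
    [0,0,0],
    [0,0,0],
    [0,0,0]
  ],
  "linear": [
    [0,0,-3],
    [0,0,-3],
    [0,0,0]
  ],
  "grip": [1,1,1]
}}

```text
time: 33.58
tcp_pos: [0.5599, -0.0343, 0.2074]
eef_rot: [11.2, 89.9, -177.8]
force: [-0.4, -0.1, -3.3]
gripper_width: 0.0432
```

Emit:
{"method": "move_arm", "body": {
  "dr": [
    [0,0,0],
    [0,0,0],
    [0,0,0]
  ],
  "linear": [
    [0,0,-4],
    [0,0,-3],
    [0,0,0]
  ],
  "grip": [1,1,1]
}}

```text
time: 33.83
tcp_pos: [0.5599, -0.0343, 0.2002]
eef_rot: [8.6, 89.9, 179.6]
force: [0.3, 0.3, -3.5]
gripper_width: 0.0437
```

```bash
python3 st.py
```

```text
33.8333 [ 0.5599 -0.0343  0.2002] zaz 171.01643892055375 F [ 0.2539  0.2845 -3.4666] M [0.0679 0.0691 0.0128] 0.04373167211676707 q7 -110.09111449017249
```

Fits with no contact. On down to the shoulder.

Emit:
{"method": "move_arm", "body": {
  "dr": [
    [0,0,0],
    [0,0,0],
    [0,0,0]
  ],
  "linear": [
    [0,0,-2],
    [0,0,-1],
    [0,0,0]
  ],
  "grip": [1,1,1]
}}

```text
time: 34.08
tcp_pos: [0.5604, -0.0342, 0.198]
eef_rot: [9.6, 90.0, -179.4]
force: [0.6, 0.2, -3.9]
gripper_width: 0.0436
```

Emit:
{"method": "move_arm", "body": {
  "dr": [
    [0,0,0],
    [0,0,0],
    [0,0,0]
  ],
  "linear": [
    [0,0,-1],
    [0,0,0],
    [0,0,0]
  ],
  "grip": [1,1,1]
}}

```text
time: 34.33
tcp_pos: [0.5606, -0.0342, 0.1978]
eef_rot: [161.0, 90.0, -28.0]
force: [-2.3, -0.1, 2.4]
gripper_width: 0.0438
```

```bash
python3 st.py
```

```text
34.3333 [ 0.5606 -0.0342  0.1978] zaz 171.01523095549334 F [-2.2927 -0.0547  2.3868] M [-0.0065  0.4362 -0.0552] 0.04377017222316447 q7 -110.22611979423694
```

Emit:
{"method": "move_arm", "body": {
  "dr": [
    [0,0,0],
    [0,0,0],
    [0,0,0],
    [0,0,0],
    [0,0,0]
  ],
  "linear": [
    [0,0,-0.5],
    [0,0,0],
    [0,0,0.5],
    [0,0,0.5],
    [0,0,0]
  ],
  "grip": [1,1,0.1,-0.3,-0.7]
}}

```text
time: 34.75
tcp_pos: [0.561, -0.0342, 0.1978]
eef_rot: [-168.9, 89.9, 2.1]
force: [-0.6, -0.2, 0.2]
gripper_width: 0.0505
```

Emit:
{"method": "move_arm", "body": {
  "dr": [
    [0,0,0],
    [0,0,0],
    [0,0,0],
    [0,0,0],
    [0,0,0]
  ],
  "linear": [
    [0,0,0],
    [0,0,0],
    [0,0,10],
    [0,0,30],
    [0,0,40]
  ],
  "grip": [-1,-1,-1,-1,-1]
}}

```text
time: 35.17
tcp_pos: [0.5585, -0.0345, 0.2761]
eef_rot: [2.7, 89.6, 173.8]
force: [0.7, -1.0, 0.4]
gripper_width: 0.0813
```

Emit:
{"method": "move_arm", "body": {
  "dr": [
    [0,0,0],
    [0,0,0],
    [0,0,0]
  ],
  "linear": [
    [15,0,20],
    [15,0,0],
    [0,0,0]
  ],
  "grip": [-1,-1,-1]
}}

```text
time: 35.42
tcp_pos: [0.5933, -0.0342, 0.3001]
eef_rot: [-167.0, 89.7, 4.0]
force: [-0.7, -0.5, -0.1]
gripper_width: 0.0869
```

```bash
python3 st.py
cat > knob.py <<'E'
from h import *
import sys
w=pic('wrist',sys.argv[1]); P=cloud(w); z=P[...,2]
m=(z>.246)&(z<.262)&(np.hypot(P[...,0]-.561,P[...,1]+.034)<.12); Q=P[m]
if len(Q): print('knob top',len(Q),(Q.min(0)+Q.max(0))/2,Q.mean(0),np.ptp(Q,axis=0))
m=(z>.21)&(z<.232)&(np.hypot(P[...,0]-.561,P[...,1]+.034)<.03); Q=P[m]; print('hub top z',np.percentile(Q[:,2],[10,50,90]) if len(Q) else None)
E
python3 knob.py w21
```

```text
35.4167 [ 0.5933 -0.0342  0.3001] zaz 170.9987112686516 F [-0.6637 -0.4548 -0.1317] M [ 0.0492  0.0323 -0.0002] 0.08692725923064375 q7 -108.20103538163747
knob top 1321 [ 0.6503 -0.0481  0.2504] [ 0.6506 -0.0482  0.2514] [0.0252 0.0252 0.0075]
hub top z [0.2135 0.2181 0.2191]
```

View pics/w21.png

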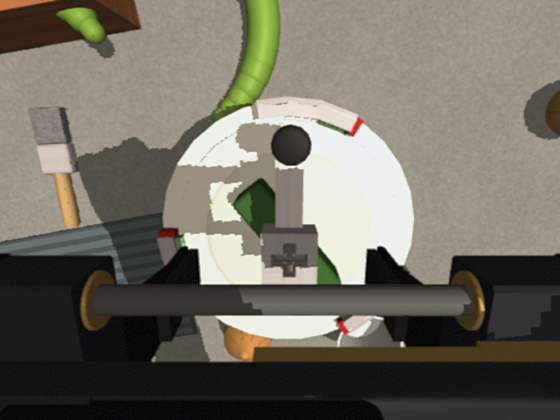

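Emit:
{"method": "move_arm", "body": {
  "dr": [
    [0,0,0],
    [0,0,0],
    [0,0,0],
    [0,0,0],
    [0,0,0]
  ],
  "linear": [
    [28,-7,0],
    [29,-7,0],
    [0,0,-30],
    [0,0,-30],
    [0,0,-20]
  ],
  "grip": [-1,-1,-1,-1,-0.6]
}}

```text
time: 35.88
tcp_pos: [0.6452, -0.0485, 0.2139]
eef_rot: [6.8, 89.7, 177.8]
force: [-0.2, -0.9, -0.5]
gripper_width: 0.0847
```

Emit:
{"method": "move_arm", "body": {
  "dr": [
    [0,0,0],
    [0,0,0],
    [0,0,0],
    [0,0,0],
    [0,0,0]
  ],
  "linear": [
    [0,0,-6],
    [0,0,0],
    [0,0,0],
    [0,0,0],
    [0,0,0]
  ],
  "grip": [-0.3,0,0.3,0.4,0.4],
  "grip_force": 10
}}

```text
time: 36.3
tcp_pos: [0.6482, -0.0481, 0.2135]
eef_rot: [-175.8, 89.8, -4.7]
force: [0.2, -0.0, 0.3]
gripper_width: 0.0548
```

```bash
python3 st.py
python3 - <<'E'
import numpy as np
C=np.array([560.6,-34.0]);
th=np.radians(-8.9-10*np.arange(0,46)); p=np.c_[C[0]+90*np.cos(th),C[1]+90*np.sin(th)]
d=np.diff(np.round(p,0),axis=0).astype(int)
for i in range(0,45,5): print([[int(a),int(b),0] for a,b in d[i:i+5]])
print(p[0])
E
```

```text
36.3 [ 0.6482 -0.0481  0.2135] zaz 171.01869466154878 F [ 0.2405 -0.0443  0.2506] M [ 0.0364  0.0082 -0.0194] 0.05477497976845568 q7 -109.79773568110303
[[-4, -15, 0], [-7, -14, 0], [-8, -14, 0], [-11, -11, 0], [-13, -9, 0]]
[[-14, -7, 0], [-15, -4, 0], [-16, -2, 0], [-15, 1, 0], [-16, 4, 0]]
[[-14, 6, 0], [-13, 9, 0], [-11, 11, 0], [-9, 13, 0], [-7, 14, 0]]
[[-5, 15, 0], [-1, 15, 0], [1, 16, 0], [3, 15, 0], [7, 14, 0]]
[[9, 14, 0], [10, 11, 0], [13, 9, 0], [14, 7, 0], [15, 4, 0]]
[[16, 2, 0], [16, -1, 0], [15, -4, 0], [14, -6, 0], [13, -9, 0]]
[[11, -11, 0], [10, -13, 0], [7, -14, 0], [4, -15, 0], [2, -15, 0]]
[[-1, -16, 0], [-4, -15, 0], [-7, -14, 0], [-8, -14, 0], [-11, -11, 0]]
[[-13, -9, 0], [-14, -7, 0], [-15, -4, 0], [-16, -2, 0], [-15, 1, 0]]
[649.51638792 -47.92393477]
```

Emit:
{"method": "move_arm", "body": {
  "dr": [
    [0,0,0],
    [0,0,0],
    [0,0,0],
    [0,0,0],
    [0,0,0]
  ],
  "linear": [
    [1,0,0],
    [0,0,0],
    [0,0,0],
    [0,0,0],
    [0,0,0]
  ],
  "grip": [0.6,0.7,0.7,0.7,0.7]
}}

```text
time: 36.72
tcp_pos: [0.6485, -0.0483, 0.2117]
eef_rot: [162.6, 90.0, -26.4]
force: [0.2, -0.5, -0.6]
gripper_width: 0.0256
```

```bash
python3 st.py
```

```text
36.7167 [ 0.6485 -0.0483  0.2117] zaz 171.01995140873674 F [ 0.2009 -0.5356 -0.5789] M [ 0.0544  0.0173 -0.017 ] 0.025642743817733106 q7 -109.8107761600467
```

Emit:
{"method": "move_arm", "body": {
  "dr": [
    [0,0,0],
    [0,0,0],
    [0,0,0],
    [0,0,0],
    [0,0,0]
  ],
  "linear": [
    [-4,-15,0],
    [-7,-14,0],
    [-8,-14,0],
    [-11,-11,0],
    [-13,-9,0]
  ],
  "grip": [0.7,0.7,0.7,0.7,0.7]
}}

```text
time: 37.13
tcp_pos: [0.6041, -0.1126, 0.2115]
eef_rot: [-49.6, 89.9, 121.4]
force: [-0.3, 3.5, 2.5]
gripper_width: 0.0257
```

```bash
python3 st.py
```

```text
37.1333 [ 0.6041 -0.1126  0.2115] zaz 170.90764119224522 F [-0.2908  3.4673  2.4812] M [ 1.1514  0.1531 -0.0269] 0.025735825264091697 q7 -103.0789605155246
```

Emit:
{"method": "move_arm", "body": {
  "dr": [
    [0,0,0],
    [0,0,0],
    [0,0,0],
    [0,0,0],
    [0,0,0]
  ],
  "linear": [
    [-14,-7,0],
    [-15,-4,0],
    [-16,-2,0],
    [-15,1,0],
    [-16,4,0]
  ],
  "grip": [0.7,0.7,0.7,0.7,0.7]
}}

```text
time: 37.55
tcp_pos: [0.5291, -0.1197, 0.212]
eef_rot: [-147.6, 89.8, 23.3]
force: [2.4, 4.6, 0.3]
gripper_width: 0.0257
```

Emit:
{"method": "move_arm", "body": {
  "dr": [
    [0,0,0],
    [0,0,0],
    [0,0,0],
    [0,0,0],
    [0,0,0]
  ],
  "linear": [
    [-14,6,0],
    [-13,9,0],
    [-11,11,0],
    [-9,13,0],
    [-7,14,0]
  ],
  "grip": [0.7,0.7,0.7,0.7,0.7]
}}

```text
time: 37.97
tcp_pos: [0.4747, -0.0675, 0.212]
eef_rot: [136.3, 89.9, -52.8]
force: [3.5, -0.7, 1.3]
gripper_width: 0.0259
```

```bash
python3 st.py
```

```text
37.9667 [ 0.4747 -0.0675  0.212 ] zaz 170.8589216471032 F [ 3.5454 -0.7129  1.2788] M [ 0.0087 -0.8427  0.0572] 0.025851722551273704 q7 -103.16527947712046
```

Emit:
{"method": "move_arm", "body": {
  "dr": [
    [0,0,0],
    [0,0,0],
    [0,0,0],
    [0,0,0],
    [0,0,0]
  ],
  "linear": [
    [-5,15,0],
    [-1,15,0],
    [1,16,0],
    [3,15,0],
    [7,14,0]
  ],
  "grip": [0.7,0.7,0.7,0.7,0.7]
}}

```text
time: 38.38
tcp_pos: [0.4789, 0.0083, 0.2117]
eef_rot: [64.8, 89.8, -124.2]
force: [-0.6, -1.7, 2.0]
gripper_width: 0.026
```

Emit:
{"method": "move_arm", "body": {
  "dr": [
    [0,0,0],
    [0,0,0],
    [0,0,0],
    [0,0,0],
    [0,0,0]
  ],
  "linear": [
    [9,14,0],
    [10,11,0],
    [13,9,0],
    [14,7,0],
    [15,4,0]
  ],
  "grip": [0.7,0.7,0.7,0.7,0.7]
}}

```text
time: 38.8
tcp_pos: [0.5403, 0.0542, 0.2116]
eef_rot: [43.1, 89.8, -145.8]
force: [-1.3, -0.9, 3.7]
gripper_width: 0.0255
```

```bash
python3 st.py
```

```text
38.8 [0.5403 0.0542 0.2116] zaz 171.08276583548107 F [-1.3318 -0.8601  3.713 ] M [-0.3128  0.3843 -0.0026] 0.025464039699707716 q7 -120.20220723448907
```

Emit:
{"method": "move_arm", "body": {
  "dr": [
    [0,0,0],
    [0,0,0],
    [0,0,0],
    [0,0,0],
    [0,0,0]
  ],
  "linear": [
    [16,2,0],
    [16,-1,0],
    [15,-4,0],
    [14,-6,0],
    [13,-9,0]
  ],
  "grip": [0.7,0.7,0.7,0.7,0.7]
}}

```text
time: 39.22
tcp_pos: [0.6148, 0.0364, 0.2117]
eef_rot: [21.1, 89.9, -167.8]
force: [-1.2, 0.5, 3.4]
gripper_width: 0.0259
```

Emit:
{"method": "move_arm", "body": {
  "dr": [
    [0,0,0],
    [0,0,0],
    [0,0,0],
    [0,0,0],
    [0,0,0]
  ],
  "linear": [
    [11,-11,0],
    [10,-13,0],
    [7,-14,0],
    [4,-15,0],
    [2,-15,0]
  ],
  "grip": [0.7,0.7,0.7,0.7,0.7]
}}

```text
time: 39.63
tcp_pos: [0.6492, -0.0341, 0.2113]
eef_rot: [11.3, 89.9, -177.7]
force: [-2.4, 0.6, 2.7]
gripper_width: 0.0256
```

```bash
python3 st.py
```

```text
39.6333 [ 0.6492 -0.0341  0.2113] zaz 170.9723288475722 F [-2.3995  0.5554  2.6645] M [ 0.3915  0.8086 -0.0105] 0.025644838297370295 q7 -112.30218948680442
```

Emit:
{"method": "move_arm", "body": {
  "dr": [
    [0,0,0],
    [0,0,0],
    [0,0,0],
    [0,0,0],
    [0,0,0]
  ],
  "linear": [
    [-1,-16,0],
    [-4,-15,0],
    [-7,-14,0],
    [-8,-14,0],
    [-11,-11,0]
  ],
  "grip": [0.7,0.7,0.7,0.7,0.7]
}}

```text
time: 40.05
tcp_pos: [0.6173, -0.1034, 0.2113]
eef_rot: [-52.6, 89.9, 118.4]
force: [-0.9, 4.0, 2.1]
gripper_width: 0.0254
```

Emit:
{"method": "move_arm", "body": {
  "dr": [
    [0,0,0],
    [0,0,0],
    [0,0,0],
    [0,0,0],
    [0,0,0]
  ],
  "linear": [
    [-13,-9,0],
    [-14,-7,0],
    [-15,-4,0],
    [0,0,0],
    [0,0,0]
  ],
  "grip": [0.7,0.7,0.7,0.7,0.7]
}}

```text
time: 40.47
tcp_pos: [0.5757, -0.1233, 0.212]
eef_rot: [131.5, 89.9, -57.5]
force: [0.5, 1.3, 1.3]
gripper_width: 0.0257
```

```bash
python3 st.py
```

```text
40.4667 [ 0.5757 -0.1233  0.212 ] zaz 170.9711622711061 F [0.4979 1.3182 1.2962] M [ 0.466   0.0643 -0.0367] 0.025661261495894098 q7 -102.4114871318142
```

Emit:
{"method": "move_arm", "body": {
  "dr": [
    [0,0,0],
    [0,0,0],
    [0,0,0],
    [0,0,0],
    [0,0,0]
  ],
  "linear": [
    [0,0,0],
    [0,0,0],
    [0,0,0],
    [0,0,0],
    [0,0,0]
  ],
  "grip": [0.2,-0.2,-0.5,-0.5,-0.5]
}}

```text
time: 40.88
tcp_pos: [0.5766, -0.1224, 0.2112]
eef_rot: [33.6, 90.0, -155.4]
force: [1.0, -0.3, -0.0]
gripper_width: 0.0511
```

Emit:
{"method": "move_arm", "body": {
  "dr": [
    [0,0,0],
    [0,0,0],
    [0,0,0],
    [0,0,0],
    [0,0,0]
  ],
  "linear": [
    [0,0,10],
    [0,0,25],
    [0,0,38],
    [0,0,38],
    [-20,0,20]
  ],
  "grip": [-0.5,-0.5,-0.5,-1,-1]
}}

```text
time: 41.3
tcp_pos: [0.5601, -0.1217, 0.3476]
eef_rot: [-169.4, 89.5, 1.7]
force: [0.0, 0.1, 1.5]
gripper_width: 0.0717
```

Emit:
{"method": "move_arm", "body": {
  "dr": [
    [0,0,0],
    [0,0,0],
    [0,0,0],
    [0,0,0],
    [0,0,0]
  ],
  "linear": [
    [-20,-30,0],
    [-10,-38,0],
    [0,-38,0],
    [0,-38,0],
    [0,-30,0]
  ],
  "grip": [-1,-1,-1,-1,-1]
}}

```text
time: 41.72
tcp_pos: [0.5255, -0.2998, 0.3436]
eef_rot: [113.4, 89.9, -75.7]
force: [0.3, -0.6, -0.4]
gripper_width: 0.0867
```

Emit:
{"method": "move_arm", "body": {
  "dr": [
    [0,0,0],
    [0,0,0],
    [0,0,0]
  ],
  "linear": [
    [0,-30,0],
    [0,0,0],
    [0,0,0]
  ],
  "grip": [-1,-1,-1]
}}

```text
time: 41.97
tcp_pos: [0.5258, -0.3285, 0.3425]
eef_rot: [-7.1, 90.0, 163.7]
force: [0.4, 0.2, -0.4]
gripper_width: 0.0872
```

```bash
python3 st.py
python3 - <<'E'
from h import *
t=pic('top','t22'); sd=pic('side','s22')
cv2.imwrite('pics/t22z.png',cv2.resize(t['frame'][120:270,200:400,::-1],None,fx=4,fy=4,interpolation=cv2.INTER_CUBIC))
P=cloud(t); z=P[...,2]
k=(z>.245)&(z<.27)&(np.hypot(P[...,0]-.561,P[...,1]+.034)<.12); print('knob',P[k].mean(0),k.sum())
h=(z>.208)&(z<.232)&(np.hypot(P[...,0]-.561,P[...,1]+.034)<.03); print('hub z',np.percentile(z[h],[50,90]))
for u in ((130,170),): pass
E
```

```text
41.9667 [ 0.5258 -0.3285  0.3425] zaz 170.79063603821956 F [ 0.3701  0.2346 -0.4495] M [ 0.1075  0.0308 -0.006 ] 0.08718053402616614 q7 -78.38688999424198
knob [ 0.5774 -0.1245  0.2503] 99
hub z [0.2166 0.2196]
```

View pics/t22.png

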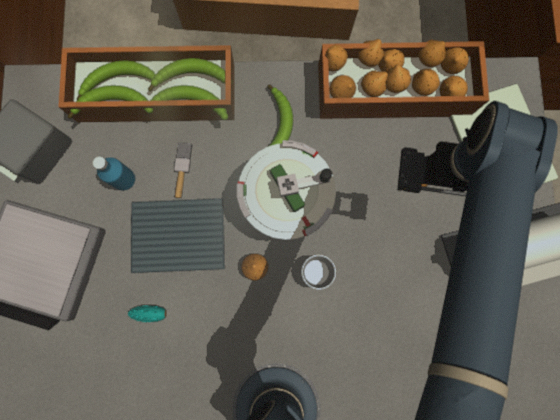

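View pics/t22z.png

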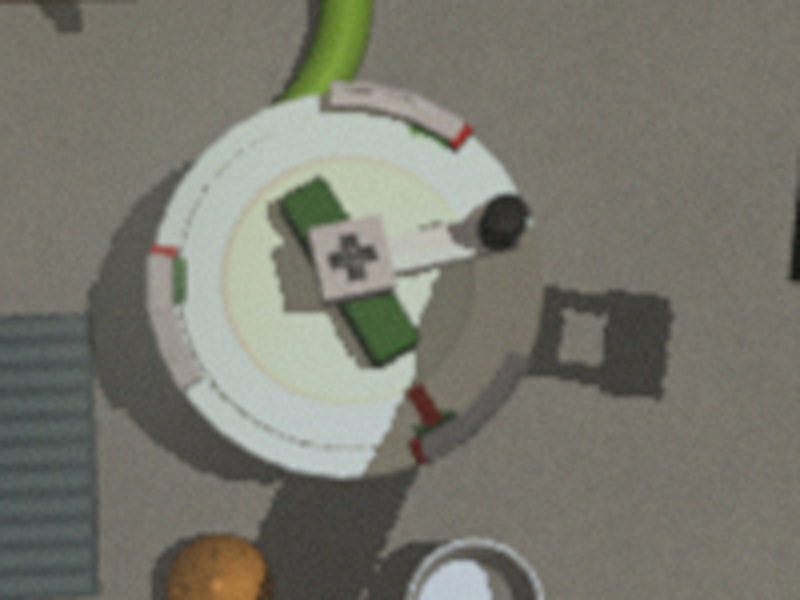

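View pics/s22.png

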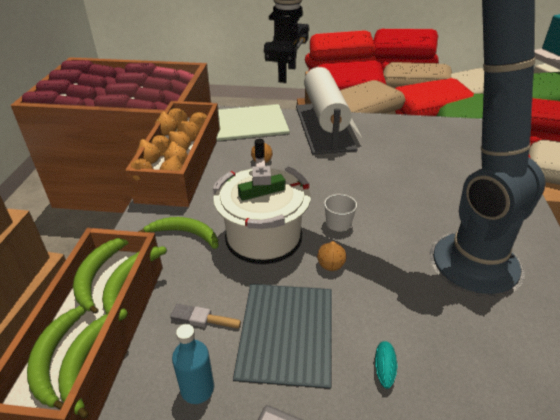

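Run:
```python
from h import *
t=pic('top'); P=cloud(t); z=P[...,2]
g=cv2.inRange(t['hsv'],np.array((40,80,20)),np.array((85,255,255)))>0
b=P[g&(abs(z-.188)<.01)&(np.hypot(P[...,0]-.561,P[...,1]+.034)<.08)]; print('bar',cv2.minAreaRect(b[:,:2].astype(np.float32)*1000))
print(job.hand_in())
```

```text
bar ((558.4718627929688, -35.51251983642578), (116.4415054321289, 28.443599700927734), 29.592044830322266)
the job is handed in; nothing more can be done
None
```

I completed every step and handed the job in at about 42 s of the 210 s allowed. No verdict was reported.

- **Chicory:** There were two heads. I set both on the basket floor with a 15 N grip, tilting the gripper so it could reach down into the bowl. I released them a little at a time just after a light contact of 7 to 10 N. Part or all of that contact was probably the gripper body on the rim. The second head had been knocked a few centimetres aside before I picked it up, so I measured it again first. I did not touch the turquoise look-alike.
- **Lid:** I twisted it clockwise until it stopped. At the stop the wrist read about 1.9 N m and the fingers began to slip on the handle. In the last pictures the tabs lie against the red stops. The handle still reads 29.6°, against 29.5° just after I let go.
- **Crank:** It went onto the splines without catching and sits on the shoulder, with the hub top at about 219 mm as expected for fully home. I turned it clockwise about 430° by the knob. The knob's final position is consistent with that. It is still on the shaft, and the arm is clear of everything.

No check failed. The basket impact force and the shaft angle can't be read directly, so the bruising limit and the full turn are inferred from the wrist forces, the knob path and the pictures. In the last pictures the other things on the counter look to be where they started; I judged that by eye, without measuring.

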